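Third hand: hold a cabinet divider against its cushioned stop

ROBOT

A 6-joint arm with a two-finger parallel gripper is mounted at the origin on the work surface. World frame = base frame: x ahead of the robot, y to its left, z up, the work surface at z = 0. Lengths are in mm, angles in rad, forces in N, time in s.
With the tool pointing down it reaches from about 350 to 775 mm from the base axis. Payload 7.3 kg.
Tool frame: the origin (TCP) lies at the very end of the fingers, on their centre line; the grasp point (between the pads) lies 19 mm behind it; x points along the fingers, z is the direction in which the jaws open and shut, and the axes are right-handed (so a half turn about x gives the same grasp; the last joint's range is limited). The gripper opens to 92 mm and grips with 3 to 60 N. Pads are 19 mm wide; open, the fingers measure 130 mm over their backs; the gripper's body (75 mm by 190 mm) begins 47 mm behind the grasp point.
Start: joints at [1.08, 0.342, 1.524, -0, 1.275, -0.146], TCP at [177.442, 494.128, 189.441] pointing down, gripper open.
Joint ranges: [-2.53, 2.53], [-0.77, 2.02], [0.04, 2.7], [-1, 4.14], [0.28, 2.66], [-3.11, 3.11]. Speed limits (rad/s): [2.57, 2.57, 3.14, 3.14, 3.14, 3.14].

INTERFACE

Orientations are given as [roll, pitch, yaw] about the fixed x, y, z axes, in that order (R = Rz(yaw) Ry(pitch) Rx(roll)).
In Python, from plant import * gives the robot as it stands.
- The arm moves only by the tool carry_out, never from a script. Its argument "rows" is a list of rows, each a list of 4 numbers: the shift along the world's x, y, z in mm, then the turn about the world's z in degrees. In form: [[x, y, z, twist], ...]. A call has 1 to 20 rows; each row is the pose to reach, as a shift and turn from the pose measured when the call began; what a row does not reach only later rows make up. A row lasts 1/12 s, in which the tool goes at most 41.7 mm and 7.16 degrees, less where a joint would pass 70% of its speed; a pose out of reach is approached as far as the arm can. A call with a gripper value outside its range is refused whole. "hand" is the finger opening in mm, from 0 to 91.8, set as the call begins (left out, the last holds). The fingers move at their own pace and stop on an object; the grip force is fixed at half the most. Time passes only in rows, so rows that repeat a pose let the fingers close. It gives the time, the measured TCP pose, the force and the opening at its end, in the units of the state.
- get_obs(): the state, without advancing time (a new reading comes with each control period).
- capture(name): name is "side" or "top"; returns the picture (480x640x3 uint8, red, green, blue); there is no depth.
- camera_info(name): a dict with "camera_matrix" (3x3 intrinsics, pixels), "dist" ([k1, k2, p1, p2, k3] as OpenCV has them; the pictures are not rectified), "pose" (4x4, takes a point from camera to world coordinates). Camera axes: x right, y down, z forward; pixel columns grow to the right and rows downward; lengths in mm; the calibration is good to about 2 mm. A picture is of the moment at which its call begins. camera_info takes no time and is no camera call.
- close_job(): hands the job in, once; it reports no verdict.
The state is a dict: "time": time; "joint_positions": joint angles; "dq": joint speeds; "tau": joint torques, N m; "tool_pos": TCP position; "tcp_rot": TCP orientation; "contact_force": force on the tool from outside, world axes, zero at the start; "moment": the same for the moment, N m; "grip_width": finger opening in mm.
Only numpy, scipy, OpenCV 4.12 (cv2) and the standard library are available. Lean on these libraries where they do the work, as an engineer would, in place of code of your own. Each camera call takes 0.05 s, during which the arm holds its last target. There are 200 camera calls.

TASK

The small desk cabinet is half assembled, its top still off. First pull its door open by the handle to about a right angle so that I can get in with my screwdriver; then take the blue divider, line it up square and centred on the yellow cushioned stop, standing flat on the cabinet floor, and press its end edge against the stop with a steady push of about 10 newtons, never squashing the cushion all the way. Finish while still holding it pressed like that, the door left open, and leave the card box, the flask and the mug alone.

Things in the scene. Friction and masses are not known exactly. Their poses are not given: they have to be found in the camera images.
- cabinet: open-topped wooden cabinet, 240 deep (x) x 340 wide (y) x 150 high, fixed to the desk; walls 12 thick, floor 10 thick. Origin: centre of its underside on the desk. Its x axis points from its front to its back, y to its left, z up. Front (white panels, 14 thick, tops at 140 high) is at x = -120 to -134: a fixed panel over y = -170 to -15 and the door over y = -14 to +170.
- door (a joint): hinge of the white door, rad: 0 closed, grows as the free edge swings out to the front (about the hinge at the cabinet's left, clockwise seen from above), up to 1.9. It stays where it is left; light friction, about 1 N at the handle.
- door_hinge (a point): point on the door's vertical hinge line at 115 above the desk. Its axes turn with the door: y runs along the door from the free edge to the hinge, x to the door's inside, z up. The door reaches 184 from the hinge.
- door_pull (a point): door handle: dark vertical round bar, 12 diameter, 49 in front of the hinge line and 158 from it, i.e. its axis is 35 off the door's face, on two 9 thick stand-offs that run back to the door. The point is on the bar's axis at 115 above the desk; the bar runs from 61 below this point to 21 above it. Axes as door_hinge.
- stop (a joint): travel of the cushioned stop, m: 0 free, grows as it is pushed back towards the cabinet's back wall; fully squashed at 0.025. It springs back and pushes with 1 N per mm of travel.
- stop_face (a point): centre of the front face of the yellow stop plate (60 wide, 44 high, 14 thick, a black line down its middle), 105 above the desk, moves with the stop. x points straight into the stop (same direction as the cabinet's x), y to its left, z up. Stands 45 in front of the inside of the back wall when free; somewhere behind the door opening.
- divider_center (a point): blue divider, a loose upright panel 100 long (x) x 12 thick (y) on a foot plate 100 long x 50 wide x 8 high; 138 high in all, 0.25 to 0.5 kg. The point is at its middle, half-way up (69 above its underside, 79 above the desk when it stands on the cabinet floor). x along its length, both ends are alike, the +x end faces the stop at the start; y across its thickness, z up.
- card_box: cardboard card box with a green lid, 100 x 65 x 60 high, loose on the cabinet floor at the right, behind the fixed front panel; origin at the centre of its underside. Leave alone.
- flask: red vacuum flask with a black cap, 68 diameter, 200 high, standing on the desk left of the cabinet; origin at the centre of its underside. Leave alone.
- mug: white mug with a handle, 80 diameter, 90 high, standing on the desk to the right in front; origin at the centre of its underside. Leave alone.
There are look-alikes about, which are no part of the job. What is meant by the part that bears divider_center is not white, and is the larger of those in its own colour.

How it is judged (in metres and radians):
On the way, in this order (a step that is already met when the one before it is completed fails the run):
1. the door is pulled ajar by its handle (over 0.25 rad with the gripper on the handle) (value of joint door above 0.25 rad and distance between the grasp point and door_pull below 0.05 m and contact force between the fingers and anything else above 0.3 N).
2. the door is open to about a right angle (over 1.2 rad) (value of joint door above 1.2 rad), for 0.2 s.
3. the divider is pressed against the stop with 6 to 15 N for half a second, the door still open (value of joint door above 1.2 rad and contact force between divider and stop between 6 and 15 N), for 0.5 s.
At the end, for the whole second after the job is handed in: Through the last second the robot holds the divider against the stop with 6 to 15 N (stop pushed back 6 to 15 mm), divider centred on the stop within 10 mm, square to it within 0.12 rad, upright within 0.07 rad and standing on the cabinet floor within 5 mm, at rest; door open more than 1.2 rad (all of step 3 and value of joint stop between 0.006 and 0.015 m and contact force between any of the fingers, the arm and divider above 2 N and y of divider_center in the frame of stop_face between -0.01 and 0.01 m and x of divider_center in the frame of stop_face below -0.045 m and angle between the x axis of divider_center and the x axis of stop_face, either way round below 0.12 rad and angle between divider_center's own z axis and vertical below 0.07 rad and height (world z) of divider_center between 0.075 and 0.084 m and linear speed of divider below 0.01 m/s); the arm keeps its last pose, push and grip.
It fails at once if the cushion is squashed (stop pushed back more than 24 mm) (value of joint stop above 0.024 m).
It fails at once if the card box, flask or mug is moved more than 30 mm or tipped (distance of any of card_box, flask, mug from where it was at the start of the episode above 0.03 m or angle between any of card_box, flask, mug's own z axis and vertical above 0.4 rad).
It also fails if it takes over 61 s, if anything falls off the work surface, if the arm or the gripper's body presses on something with over 40 N, if the wrist force passes 120 N, or if a joint passes its speed limit or range.

## Working session

There is one attempt and no reset: what is moved stays moved. The work goes in short steps, Python scripts to look and compute and a tool call to move; the robot and the scene stay as the last step left them, time stands still between calls to the robot, and variables do not carry over. Pictures are saved under pics/ and viewed, about 8 in all and at most 12, crops included, and the job is handed in when it is done.

Besides the shell and the picture viewer there is one more tool, called after "Emit:" by a JSON object that holds its "name" and its "arguments". carry_out: Moves the arm, as the interface text tells. Its arguments: {"type":"object","properties":{"rows":{"type":"array"},"hand":{"type":"number"}},"required":["rows"]}

```bash
mkdir -p pics && ls && python3 - <<'E'
from plant import *
import cv2
for n in ("top","side"):
    im=capture(n); cv2.imwrite(f"pics/{n}0.png",im[:,:,::-1]); c=camera_info(n); print(n,c["camera_matrix"],c["dist"],c["pose"])
print(get_obs())
E
```

```text
pics
top [[440.68573937   0.         312.80063695]
 [  0.         440.68573937 235.59009103]
 [  0.           0.           1.        ]] [-0.08863367  0.          0.          0.          0.        ] [[-2.85360600e-02 -9.82448037e-01  1.84340848e-01  3.09832531e+02]
 [-9.99559668e-01  2.65450168e-02 -1.32601918e-02  3.58186475e+01]
 [ 8.13411844e-03 -1.84638071e-01 -9.82772923e-01  1.15107208e+03]
 [ 0.00000000e+00  0.00000000e+00  0.00000000e+00  1.00000000e+00]]
side [[455.44912137   0.         319.1908873 ]
 [  0.         455.44912137 239.23048619]
 [  0.           0.           1.        ]] [-0.09118874  0.          0.          0.          0.        ] [[ 7.17579750e-01 -4.88471130e-01  4.96462745e-01  1.82179604e+01]
 [-6.96301848e-01 -4.87190265e-01  5.27076259e-01 -5.28502577e+02]
 [-1.55897195e-02 -7.23907177e-01 -6.89721219e-01  7.94196658e+02]
 [ 0.00000000e+00  0.00000000e+00  0.00000000e+00  1.00000000e+00]]
{'time': 0.1, 'joint_positions': array([ 1.07999160e+00,  3.42638521e-01,  1.52489558e+00,  1.79923167e-06,
        1.27538664e+00, -1.46010242e-01]), 'dq': array([ 0.00070323, -0.00152437, -0.00316404, -0.00041121,  0.00033626,
        0.00057584]), 'tau': array([ 3.01260443e-03, -4.32004666e+01, -2.44695050e+01,  7.19871302e-02,
        5.25920524e-02, -6.31755529e-05]), 'tool_pos': array([177.24655092, 493.75392912, 188.8310701 ]), 'tcp_rot': array([ 2.99428687,  1.56946824, -2.06289712]), 'contact_force': array([-0.2053212 , -0.7329949 ,  0.19823056]), 'moment': array([ 0.04986712,  0.0334681 , -0.04961818]), 'grip_width': 91.75739631800117}
```

View pics/top0.png

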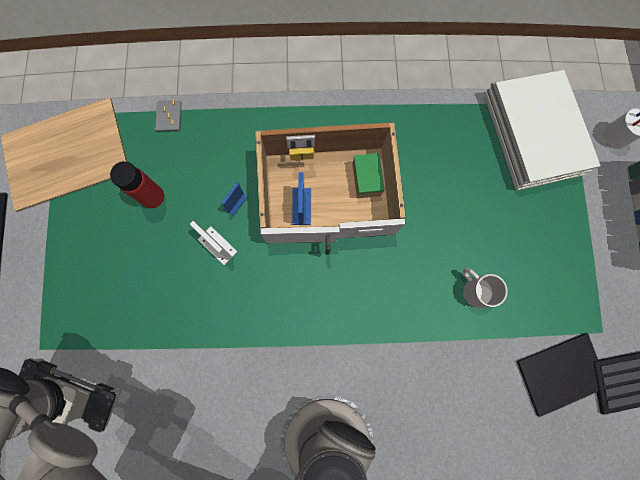

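View pics/side0.png

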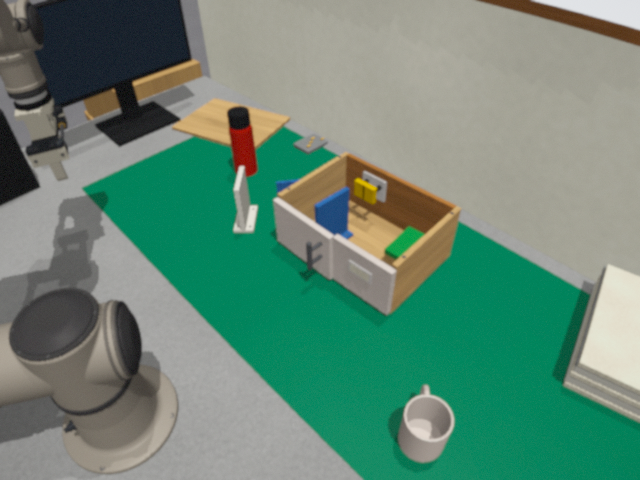

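Top view: the blue candidates are a panel inside the cabinet (301,200), a small blue one on the desk (233,199) and a white look-alike (213,243). The one inside is blue and the larger, so I choose it. The handle is at (327,243), the stop at (301,153), the flask at (140,185) and the mug at (487,291). The side view agrees.

```bash
cat > h.py <<'E'
from plant import *
import numpy as np, cv2
def ray(n,uv):
    c=camera_info(n);K=np.array(c["camera_matrix"]);d=np.array(c["dist"]);T=np.array(c["pose"])
    p=cv2.undistortPoints(np.array(uv,float).reshape(-1,1,2),K,d).reshape(-1,2)
    return T[:3,3],np.c_[p,np.ones(len(p))]@T[:3,:3].T
def onz(n,uv,z):
    o,r=ray(n,uv); return o+r*((z-o[2])/r[:,2])[:,None]
def proj(n,P):
    c=camera_info(n);T=np.linalg.inv(np.array(c["pose"]))
    return cv2.projectPoints(np.array(P,float).reshape(-1,3),cv2.Rodrigues(T[:3,:3])[0],T[:3,3],np.array(c["camera_matrix"]),np.array(c["dist"]))[0].reshape(-1,2)
def crop(n,x,y,w,h,s,f,im=None):
    im=capture(n) if im is None else im
    cv2.imwrite("pics/"+f,cv2.resize(im[y:y+h,x:x+w,::-1],None,fx=s,fy=s,interpolation=cv2.INTER_CUBIC)); return im
E
python3 - <<'E'
from h import *
im=crop("top",240,115,180,145,4,"top_c.png")
print(onz("top",[[301,200]],138),onz("top",[[257,132],[396,124],[404,222],[261,230]],150))
E
```

```text
[[586.62790618  47.72551814 138.        ]] [[ 757.49029758  150.65113132  150.        ]
 [ 770.62459687 -189.75438312  150.        ]
 [ 524.16446969 -191.77733356  150.        ]
 [ 514.02528393  141.94831288  150.        ]]
```

View pics/top_c.png

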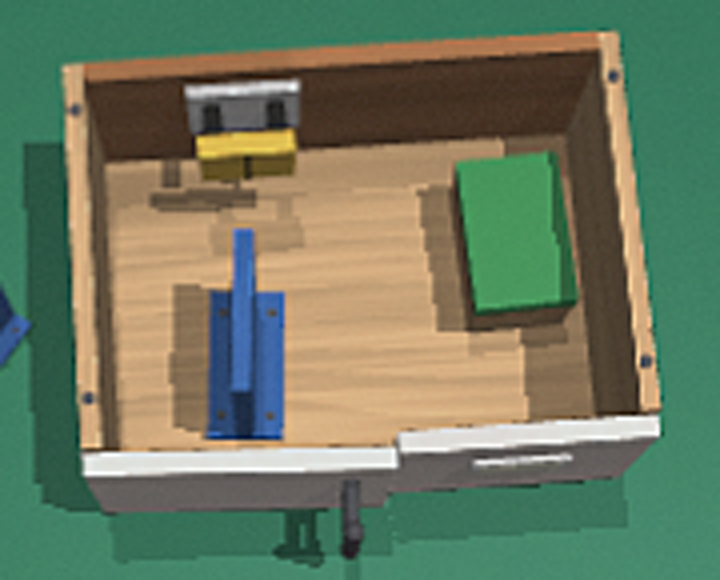

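```bash
python3 - <<'E'
from h import *
f=lambda L:[[(x+.5)/4-.5+240,(y+.5)/4-.5+115] for x,y in L]
C=onz("top",f([(65,66),(617,32),(660,410),(82,450)]),150)[:,:2]; print("corners",C.round(1))
loc=np.array([(120,170),(120,-170),(-120,-170),(-120,170)],float)
cm,lm=C.mean(0),loc.mean(0)
H=(loc-lm).T@(C-cm);a=np.arctan2(H[0,1]-H[1,0],H[0,0]+H[1,1]);R=np.array([[np.cos(a),-np.sin(a)],[np.sin(a),np.cos(a)]])
o=cm-R@lm;print("cab",o,a,"res",((loc@R.T+o)-C).round(1))
D=onz("top",f([(234,230),(255,230),(252,390),(232,390)]),148)[:,:2];d=(D[0]+D[1]-D[2]-D[3])
print("div",D.mean(0),np.arctan2(d[1],d[0]),np.linalg.norm(d)/2, "cab frame",R.T@(D.mean(0)-o))
S=onz("top",f([(200,157),(296,150)]),127)[:,:2];S2=onz("top",f([(197,137),(295,130)]),127)[:,:2]
print("stop front",S.mean(0),"cab",(S-o)@R,(S2-o)@R)
print("line",(onz("top",f([(248,158)]),127)[:,:2]-o)@R)
hinge=[-120,170]  # guess
for hx in(-120,-134):
    P=o+R@np.array([hx-49,170-158]);print("pull",P, [proj("top",[*P,z]) for z in (54,136)])
B=onz("top",f([(92,455),(398,450),(395,468),(82,475)]),140)[:,:2];print("door top cab",((B-o)@R).round(1))
B=onz("top",f([(400,435),(660,415)]),140)[:,:2];print("panel cab",((B-o)@R).round(1))
E
```

```text
corners [[ 759.9  153.4]
 [ 774.4 -184.8]
 [ 535.8 -194.1]
 [ 520.9  143.9]]
cab [647.72704193 -20.36984332] 0.042061846162133314 res [[ 0.6  1.1]
 [ 0.4 -0.4]
 [-0.8 -1.2]
 [-0.2  0.5]]
div [603.65094282  48.47703569] -0.0379253798393362 98.13156164628109 cab frame [-41.14214214  70.63936156]
stop front [709.18815322  43.55602897] cab [[63.83066129 90.86609386]
 [64.35893525 31.70375861]] [[77.00715021 91.93681551]
 [77.46675373 31.38959491]]
line [[61.1526187  61.49154855]]
pull [478.37192386 -15.48681309] [array([[327.70657997, 249.72928202]]), array([[329.15966258, 244.35583113]])]
pull [464.38430643 -16.07550531] [array([[328.13274104, 255.22191691]]), array([[329.62324043, 250.26720779]])]
door top cab [[-121.1  164.8]
 [-130.4  -14.3]
 [-141.   -11.6]
 [-132.6  171.2]]
panel cab [[-121.6  -16.2]
 [-120.  -170.9]]
```

```bash
cat >> h.py <<'E'
from scipy.spatial.transform import Rotation as Ro
O=np.array([647.7,-20.4]);A=0.042
def w(x,y): return O+np.array([[np.cos(A),-np.sin(A)],[np.sin(A),np.cos(A)]])@[x,y]
def pull(q):
    r=np.array([[np.cos(q),np.sin(q)],[-np.sin(q),np.cos(q)]])@[-49,-158]; return w(-120+r[0],170+r[1])
def st():
    o=get_obs();R=Ro.from_euler("xyz",o["tcp_rot"]).as_matrix()
    print("t",o["time"],"tcp",o["tool_pos"].round(1),"xaxis",R[:,0].round(3),"jawyaw deg",np.degrees(np.arctan2(R[1,2],R[0,2])).round(2),"q",o["joint_positions"].round(2),"F",o["contact_force"].round(1),"w",round(o["grip_width"],1)); return o
E
python3 - <<'E'
from h import *
st()
# handle & door in side view and flask
for q in(0,.03,.06,.1):
    print(q,pull(q),proj("side",[[*pull(q),136],[*pull(q),54]]).round(1).tolist(),proj("top",[[*pull(q),136],[*pull(q),54]]).round(1).tolist())
print([pull(q).round(0).tolist() for q in np.arange(0,1.6,.125)])
crop("side",265,180,130,110,6,"side_c.png")
E
```

```text
t 0.15 tcp [177.3 493.8 188.9] xaxis [-0.001 -0.001 -1.   ] jawyaw deg 70.24 q [ 1.08  0.34  1.52  0.    1.28 -0.15] F [ 0.7 -0.4  0.1] w 91.9
0 [478.34518425 -15.50649582] [[311.2, 240.1], [312.2, 266.8]] [[329.2, 244.4], [327.7, 249.7]]
0.03 [473.56740587 -14.16504636] [[309.1, 240.9], [310.2, 267.6]] [[328.7, 246.4], [327.2, 251.6]]
0.06 [468.83201478 -12.68088865] [[306.9, 241.7], [308.2, 268.4]] [[328.1, 248.4], [326.7, 253.5]]
0.1 [462.5914554  -10.48234797] [[304.0, 242.6], [305.5, 269.3]] [[327.3, 251.1], [325.9, 256.0]]
[[478.0, -16.0], [459.0, -9.0], [440.0, -0.0], [423.0, 11.0], [407.0, 24.0], [393.0, 39.0], [381.0, 56.0], [371.0, 74.0], [363.0, 94.0], [358.0, 114.0], [356.0, 134.0], [356.0, 155.0], [358.0, 175.0]]
```

View pics/side_c.png

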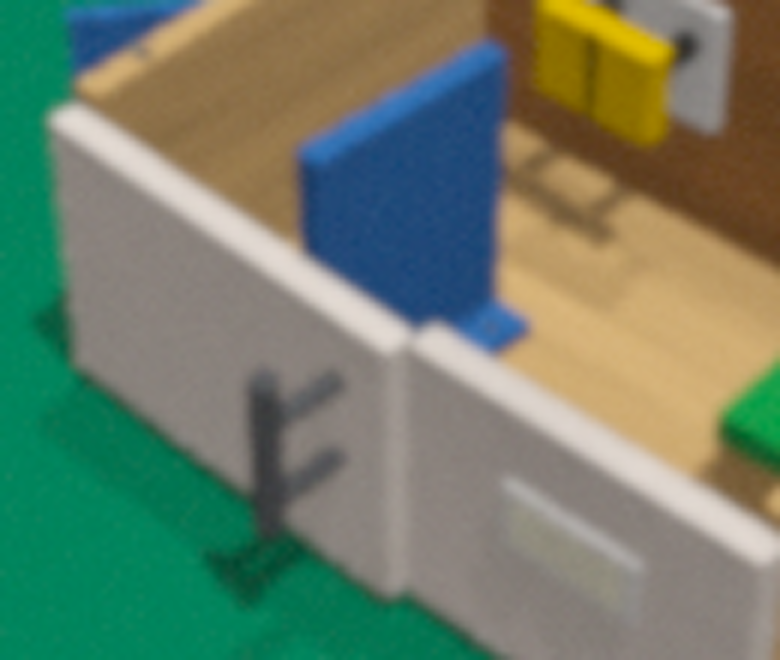

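The bar runs from (309,243) to (310,267) in the side view, which fits a door about 0.035 rad ajar, so the pull is near (472,-14). The large blue panel is confirmed as the divider. Next I move above the handle.

Emit:
{"name": "carry_out", "arguments": {"rows": [[0,0,20,0],[40,-68,20,7],[80,-137,20,14],[120,-206,20,20],[160,-275,20,20],[200,-344,20,20],[240,-413,20,20],[280,-482,10,20],[295,-508,0,20],[295,-508,0,20],[295,-508,0,20],[295,-508,0,20],[295,-508,0,20],[295,-508,0,20],[295,-508,0,20],[295,-508,0,20],[295,-508,0,20],[295,-508,0,20]], "hand": 60}}

```text
time: 1.7
tool_pos: [471.9, -14.1, 188.5]
tcp_rot: [1.611, 1.569, -3.099]
contact_force: [-0.6, 0.3, -0.0]
grip_width: 60.3
```

```bash
python3 - <<'E'
from h import *
st()
crop("side",240,130,160,150,4,"s2.png")
E
```

```text
t 1.7 tcp [471.9 -14.1 188.5] xaxis [-0.002 -0.    -1.   ] jawyaw deg 90.14 q [-0.19  0.25  1.66 -0.    1.23 -1.77] F [-0.6  0.3 -0. ] w 60.3
```

View pics/s2.png

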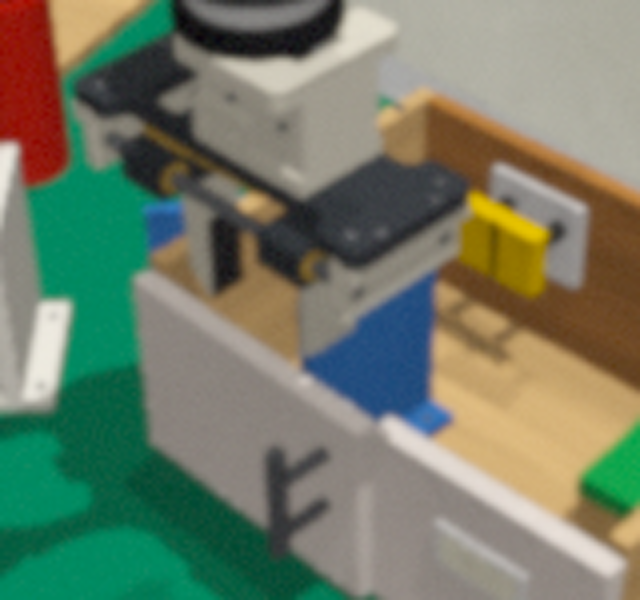

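The fingers straddle the handle: their tips are at crop (215,290) and (325,350), with the bar midway below at (275,455). I go down and close.

Emit:
{"name": "carry_out", "arguments": {"rows": [[0,0,-30,0],[0,0,-60,0],[0,0,-90,0],[0,0,-90,0],[0,0,-90,0]]}}

```text
time: 2.17
tool_pos: [470.2, -11.7, 98.6]
tcp_rot: [1.407, 1.566, 2.984]
contact_force: [0.1, 0.4, -0.1]
grip_width: 60.2
```

Emit:
{"name": "carry_out", "arguments": {"rows": [[0,0,0,0],[0,0,0,0],[0,0,0,0],[0,0,0,0],[0,0,0,0],[0,0,0,0],[0,0,0,0],[0,0,0,0]], "hand": 0}}

```text
time: 2.83
tool_pos: [470.3, -11.7, 98.7]
tcp_rot: [1.404, 1.567, 2.981]
contact_force: [0.3, -0.2, 0.4]
grip_width: 11.1
```

```bash
python3 - <<'E'
from h import *
st()
q0=.05;n=18
print([[*(pull(q0+i*1.44/n)-pull(q0)).round(1).tolist(),0,round(-np.degrees(i*1.44/n),1)] for i in range(1,n+1)])
E
```

```text
t 2.8333 tcp [470.3 -11.7  98.7] xaxis [-0.004  0.001 -1.   ] jawyaw deg 90.34 q [-0.19  0.35  1.8  -0.    1.   -1.76] F [ 0.3 -0.2  0.4] w 11.1
[[-12.4, 4.5, 0, np.float64(-4.6)], [-24.5, 10.0, 0, np.float64(-9.2)], [-36.0, 16.5, 0, np.float64(-13.8)], [-47.0, 23.8, 0, np.float64(-18.3)], [-57.4, 32.0, 0, np.float64(-22.9)], [-67.1, 41.0, 0, np.float64(-27.5)], [-76.0, 50.8, 0, np.float64(-32.1)], [-84.2, 61.2, 0, np.float64(-36.7)], [-91.4, 72.3, 0, np.float64(-41.3)], [-97.8, 83.9, 0, np.float64(-45.8)], [-103.2, 95.9, 0, np.float64(-50.4)], [-107.7, 108.4, 0, np.float64(-55.0)], [-111.1, 121.2, 0, np.float64(-59.6)], [-113.5, 134.2, 0, np.float64(-64.2)], [-114.8, 147.3, 0, np.float64(-68.8)], [-115.1, 160.6, 0, np.float64(-73.3)], [-114.4, 173.8, 0, np.float64(-77.9)], [-112.5, 186.9, 0, np.float64(-82.5)]]
```

First part of the arc, to check that it follows.

Emit:
{"name": "carry_out", "arguments": {"rows": [[-6,2,0,-2],[-12,4,0,-4.5],[-18,7,0,-7],[-24,10,0,-9],[-30,13,0,-11.5],[-36,16,0,-14],[-47,24,0,-18],[-57,32,0,-23],[-57,32,0,-23],[-57,32,0,-23]]}}

```text
time: 3.67
tool_pos: [413.4, 20.3, 98.9]
tcp_rot: [1.376, 1.567, 2.555]
contact_force: [-0.5, -0.9, 0.6]
grip_width: 0.6
```

```bash
python3 - <<'E'
from h import *
st()
crop("top",225,110,190,150,4,"t3.png")
E
```

```text
t 3.6667 tcp [413.4  20.3  98.9] xaxis [-0.003  0.002 -1.   ] jawyaw deg 67.52 q [-0.14  0.25  1.94  0.    0.95 -1.32] F [-0.5 -0.9  0.6] w 0.6
```

View pics/t3.png

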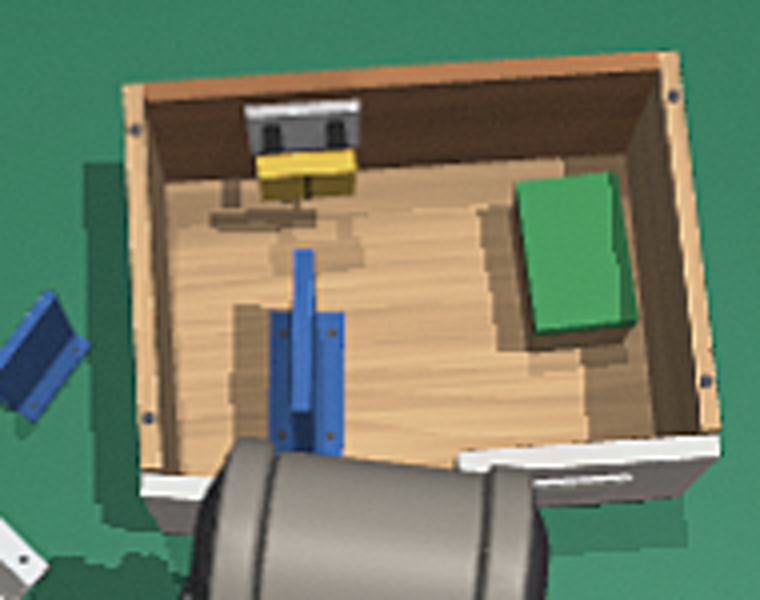

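The top view shows the arm hiding the door. The opening fell to 0.6 mm, so the fingers lost the bar. I look from the side.

```bash
python3 - <<'E'
from h import *
crop("side",230,160,160,150,4,"s3.png")
o=[471,-12];print(proj("side",[[413.4,20.3,98.9]]))
E
```

```text
[[277.83002991 259.46998757]]
```

View pics/s3.png

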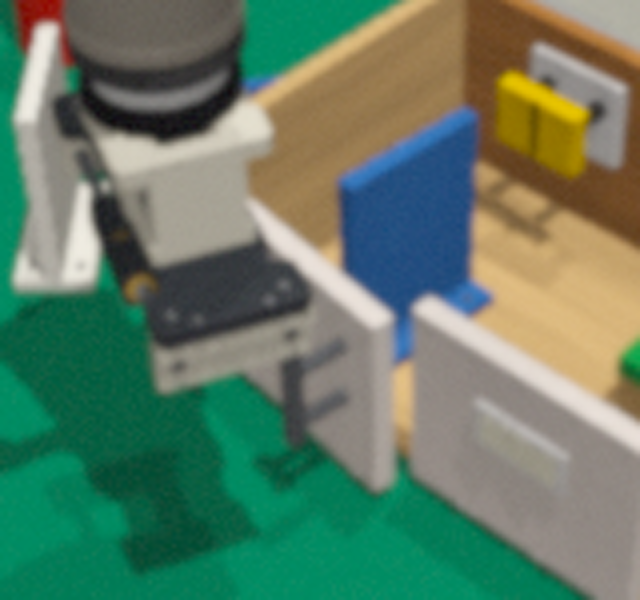

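```bash
python3 - <<'E'
from h import *
print(proj("side",[[471.9,-14.1,188.5],[471.9,-44.1,188.5],[471.9,16,188.5]]))
for q in (.1,.13,.16,.2): print(q,pull(q).round(1),proj("side",[[*pull(q),54]]))
im=cv2.imread("pics/side0.png");g=im.max(2).astype(int)
ys,xs=np.where(g[235:275,300:320]<90);print([(y+235,(xs[ys==y]+300).tolist()) for y in range(0,40,3)])
im=cv2.imread("pics/top0.png");g=im.max(2).astype(int)
ys,xs=np.where(g[232:258,318:336]<95);print([(y+232,(xs[ys==y]+318).tolist()) for y in range(26)])
E
```

```text
[[307.64206038 222.41600905]
 [318.02750264 229.5275319 ]
 [297.58259677 215.52888804]]
0.1 [462.6 -10.5] [[305.46139189 269.32992995]]
0.13 [458.   -8.7] [[303.36622118 269.99247144]]
0.16 [453.4  -6.7] [[301.24230593 270.61043404]]
0.2 [447.4  -3.9] [[298.36999842 271.36347243]]
[(235, []), (238, []), (241, []), (244, [307]), (247, [307, 308, 309, 310, 311]), (250, [307, 308, 309, 310, 311, 312]), (253, [307, 308, 309, 310, 311]), (256, [307, 308, 309, 310, 311]), (259, [307, 308, 309, 310, 311, 312, 315, 316, 317, 318]), (262, [304, 305, 306, 307, 308, 309, 310, 311, 312, 313]), (265, [307, 308, 309, 310, 311]), (268, [308, 309, 310, 311, 312]), (271, [306, 307, 308, 309, 310, 311, 312, 313, 314, 315, 316]), (274, [301, 302, 303, 304, 305, 309, 310, 311, 312])]
[(232, []), (233, [326, 327, 328, 329, 330, 331, 332, 333, 334, 335]), (234, [318, 319, 320, 322, 326, 327, 328]), (235, [325, 326, 327, 328, 329, 330]), (236, [325, 326, 327, 328, 329]), (237, [325, 326, 327, 328, 329]), (238, [325, 326, 327, 328, 329]), (239, [320, 325, 326, 327, 328, 329]), (240, [325, 326, 327, 328, 329]), (241, [325, 326, 327, 328, 329, 330, 331, 332, 333, 334, 335]), (242, [318, 319, 320, 321, 325, 326, 327, 328, 329]), (243, [318, 325, 326, 327, 328, 329]), (244, [318, 325, 326, 327, 328, 329]), (245, [318, 325, 326, 327, 328, 329]), (246, [318, 325, 326, 327, 328, 329, 330]), (247, [318, 325, 326, 327, 328, 329, 330]), (248, [318, 325, 326, 327, 328, 329, 330]), (249, [318, 325, 326, 327, 328, 329, 330]), (250, [318, 319, 325, 326, 327, 328, 329, 330]), (251, [318, 319, 325, 326, 327, 328, 329]), (252, [318, 319, 325, 326, 327, 328, 329]), (253, [318, 319, 320, 325, 326, 327, 328, 329]), (254, [318, 319, 320, 326, 327, 328]), (255, [318, 319, 320]), (256, [318, 319]), (257, [])]
```

The fingertips in the s2 crop ((215,290) and (325,350)) sit about 11 px above where the reported TCP projects. So the fingers may really be about 30 mm higher than reported, and the grip only caught the top of the bar. I check this by touching clear desk.

Emit:
{"name": "carry_out", "arguments": {"rows": [[0,0,40,0],[0,0,60,0],[-15,-40,60,0],[-33,-80,60,0],[-33,-120,60,0],[-33,-150,60,0],[-33,-150,30,0],[-33,-150,0,0],[-33,-150,-30,0],[-33,-150,-55,0],[-33,-150,-75,0],[-33,-150,-85,0],[-33,-150,-90,0],[-33,-150,-93,0],[-33,-150,-93,0],[-33,-150,-93,0]]}}

```text
time: 5.1
tool_pos: [381.7, -130.6, 6.4]
tcp_rot: [1.236, 1.569, 2.414]
contact_force: [0.3, -0.9, -0.1]
grip_width: 0.3
```

```bash
python3 - <<'E'
from h import *
o=st(); p=o["tool_pos"]
im=crop("side",230,180,200,150,4,"s4.png")
print((proj("side",[p,[p[0],p[1],0],[p[0],p[1],30]])-[230,180])*4)
E
```

```text
t 5.1 tcp [ 381.7 -130.6    6.4] xaxis [-0.002  0.001 -1.   ] jawyaw deg 67.49 q [-0.52  0.4   2.07  0.    0.67 -1.7 ] F [ 0.3 -0.9 -0.1] w 0.3
[[349.04973427 623.38719666]
 [349.27948473 630.44734516]
 [348.1796743  596.63436244]]
```

View pics/s4.png

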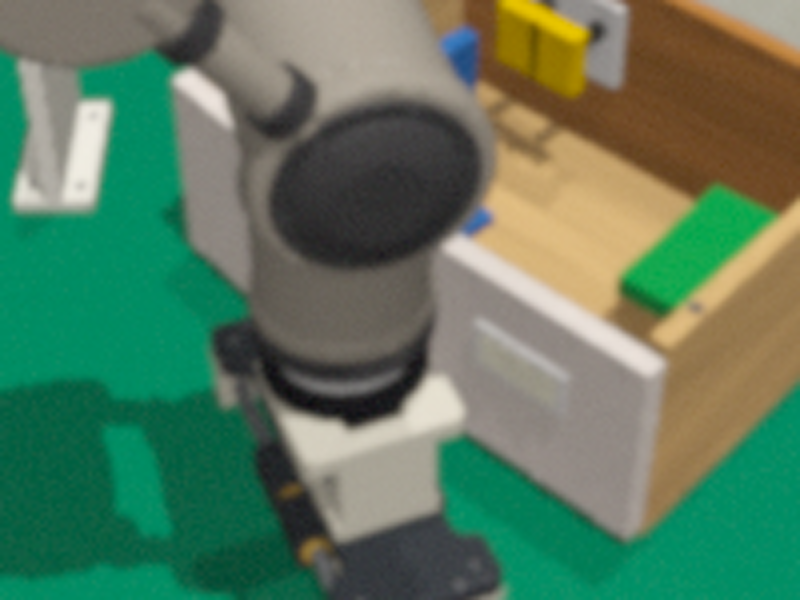

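The tip lies outside this crop. I go by touch instead: nominal z of -2.

Emit:
{"name": "carry_out", "arguments": {"rows": [[0,0,-2,0],[0,0,-4,0],[0,0,-6,0],[0,0,-8,0],[0,0,-8,0],[0,0,-8,0]]}}

```text
time: 5.65
tool_pos: [381.7, -130.5, -1.6]
tcp_rot: [1.23, 1.569, 2.408]
contact_force: [-0.3, -0.6, -0.4]
grip_width: 0.5
```

Emit:
{"name": "carry_out", "arguments": {"rows": [[0,0,-3,0],[0,0,-6,0],[0,0,-9,0],[0,0,-9,0]]}}

```text
time: 5.98
tool_pos: [381.3, -130.2, -11.2]
tcp_rot: [1.303, 1.568, 2.481]
contact_force: [-1.2, -0.6, -0.5]
grip_width: 0.2
```

Emit:
{"name": "carry_out", "arguments": {"rows": [[0,0,-2,0],[0,0,-4,0],[0,0,-6,0],[0,0,-6,0]]}}

```text
time: 6.32
tool_pos: [381.1, -130.1, -17.5]
tcp_rot: [1.329, 1.567, 2.507]
contact_force: [0.1, -0.3, -0.3]
grip_width: 0.2
```

The offset in z is real: no contact at -17. I keep going down carefully.

Emit:
{"name": "carry_out", "arguments": {"rows": [[0,0,-2,0],[0,0,-4,0],[0,0,-4,0]]}}

```text
time: 6.57
tool_pos: [380.9, -130.1, -21.9]
tcp_rot: [1.344, 1.567, 2.522]
contact_force: [0.4, -0.6, 0.6]
grip_width: 0.5
```

Emit:
{"name": "carry_out", "arguments": {"rows": [[0,0,-2,0],[0,0,-4,0],[0,0,-4,0]]}}

```text
time: 6.82
tool_pos: [380.7, -129.9, -26.2]
tcp_rot: [1.356, 1.566, 2.534]
contact_force: [-0.8, -0.1, 0.2]
grip_width: 0.4
```

Emit:
{"name": "carry_out", "arguments": {"rows": [[0,0,-1,0],[0,0,-3,0],[0,0,-3,0]]}}

```text
time: 7.07
tool_pos: [380.5, -129.8, -29.5]
tcp_rot: [1.368, 1.566, 2.545]
contact_force: [0.1, 0.4, -0.7]
grip_width: 0.5
```

Emit:
{"name": "carry_out", "arguments": {"rows": [[0,0,-1,0],[0,0,-3,0],[0,0,-3,0]]}}

```text
time: 7.32
tool_pos: [380.4, -129.8, -32.7]
tcp_rot: [1.367, 1.565, 2.545]
contact_force: [-0.4, -0.3, -0.3]
grip_width: 0.5
```

Emit:
{"name": "carry_out", "arguments": {"rows": [[0,0,-1,0],[0,0,-3,0],[0,0,-3,0]]}}

```text
time: 7.57
tool_pos: [380.2, -129.7, -36.0]
tcp_rot: [1.374, 1.565, 2.551]
contact_force: [-0.5, 0.1, -0.1]
grip_width: 0.5
```

Emit:
{"name": "carry_out", "arguments": {"rows": [[0,0,-1,0],[0,0,-2,0],[0,0,-2,0]]}}

```text
time: 7.82
tool_pos: [380.3, -129.7, -37.1]
tcp_rot: [1.372, 1.565, 2.55]
contact_force: [-4.3, 1.4, 15.7]
grip_width: 0.5
```

The desk touches at nominal -36.5, so the true fingertip height is nominal + 36. I use this from here on. Back to the handle, now near q≈0.13.

Emit:
{"name": "carry_out", "arguments": {"rows": [[0,0,40,0],[0,0,80,0],[0,0,120,0],[0,0,160,0],[0,0,180,0],[20,30,180,6],[40,60,180,12],[60,90,180,18],[78,121,180,18],[78,121,180,18],[78,121,180,18],[78,121,180,18]], "hand": 60}}

```text
time: 8.82
tool_pos: [457.8, -8.9, 142.5]
tcp_rot: [1.455, 1.564, 2.947]
contact_force: [-0.0, -0.1, 0.1]
grip_width: 60.0
```

```bash
python3 - <<'E'
from h import *
o=st();p=o["tool_pos"]
crop("side",225,140,180,145,4,"s5.png")
for q in(.1,.13,.16,.2):print(q,pull(q).round(1),((proj("side",[[*pull(q),54],[*pull(q),136]])-[225,140])*4).round().tolist())
print((proj("side",[[*p[:2],p[2]+36]])-[225,140])*4)
E
```

```text
t 8.8167 tcp [457.8  -8.9 142.5] xaxis [-0.006  0.001 -1.   ] jawyaw deg 85.53 q [-0.19  0.27  1.77  0.    1.11 -1.68] F [-0.  -0.1  0.1] w 60.0
0.1 [462.6 -10.5] [[322.0, 517.0], [316.0, 410.0]]
0.13 [458.   -8.7] [[313.0, 520.0], [307.0, 413.0]]
0.16 [453.4  -6.7] [[305.0, 522.0], [298.0, 416.0]]
0.2 [447.4  -3.9] [[293.0, 525.0], [286.0, 419.0]]
[[303.60757168 352.86269548]]
```

View pics/s5.png

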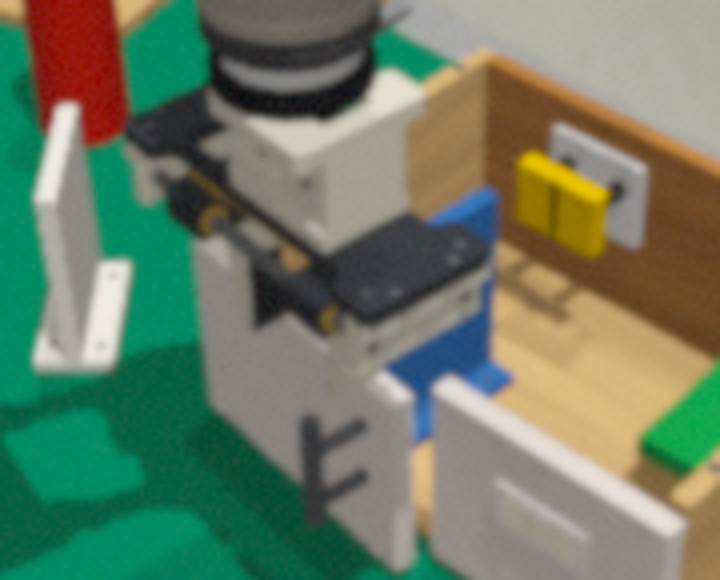

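The bar runs from crop (311,420) to (316,520), so q≈0.12. The fingertip midpoint (305,355) matches the corrected projection. I go down and grip.

Emit:
{"name": "carry_out", "arguments": {"rows": [[2,0,-25,0],[2,0,-50,0],[2,0,-70,0],[2,0,-80,0],[2,0,-80,0],[2,0,-80,0]]}}

```text
time: 9.37
tool_pos: [459.1, -10.4, 62.6]
tcp_rot: [1.464, 1.564, 2.953]
contact_force: [0.2, -0.2, -0.5]
grip_width: 60.0
```

Emit:
{"name": "carry_out", "arguments": {"rows": [[0,0,0,0],[0,0,0,0],[0,0,0,0],[0,0,0,0],[0,0,0,0],[0,0,0,0],[0,0,0,0],[0,0,0,0],[0,0,0,0],[0,0,0,0]], "hand": 0}}

```text
time: 10.2
tool_pos: [460.0, -8.9, 62.7]
tcp_rot: [1.058, 1.564, 2.547]
contact_force: [2.9, 7.4, -0.4]
grip_width: 11.2
```

```bash
python3 - <<'E'
from h import *
st()
q0=.12;n=18
print([[*(pull(q0+i*1.38/n)-pull(q0)).round(0).tolist(),0,float(round(-np.degrees(i*1.38/n),0))] for i in range(1,n+1)])
E
```

```text
t 10.2 tcp [460.   -8.9  62.7] xaxis [-0.005  0.004 -1.   ] jawyaw deg 85.31 q [-0.19  0.38  1.87  0.    0.9  -1.68] F [ 2.9  7.4 -0.4] w 11.2
[[-12.0, 5.0, 0, -4.0], [-23.0, 11.0, 0, -9.0], [-33.0, 18.0, 0, -13.0], [-44.0, 26.0, 0, -18.0], [-53.0, 34.0, 0, -22.0], [-62.0, 43.0, 0, -26.0], [-70.0, 53.0, 0, -31.0], [-77.0, 63.0, 0, -35.0], [-84.0, 74.0, 0, -40.0], [-90.0, 85.0, 0, -44.0], [-94.0, 97.0, 0, -48.0], [-98.0, 109.0, 0, -53.0], [-101.0, 122.0, 0, -57.0], [-103.0, 134.0, 0, -61.0], [-104.0, 147.0, 0, -66.0], [-104.0, 159.0, 0, -70.0], [-103.0, 172.0, 0, -75.0], [-101.0, 185.0, 0, -79.0]]
```

Gripped, with contact force and an opening of 11.2 mm. I pull the first half of the arc.

Emit:
{"name": "carry_out", "arguments": {"rows": [[-6,2,0,-2],[-12,5,0,-4],[-18,8,0,-6.5],[-23,11,0,-9],[-28,14,0,-11],[-33,18,0,-13],[-39,22,0,-15.5],[-44,26,0,-18],[-49,30,0,-20],[-53,34,0,-22],[-58,39,0,-24],[-62,43,0,-26.5],[-66,48,0,-29],[-70,53,0,-31],[-74,58,0,-33],[-77,63,0,-35.5],[-77,63,0,-35.5]]}}

```text
time: 11.62
tool_pos: [382.4, 54.8, 62.7]
tcp_rot: [1.095, 1.564, 1.963]
contact_force: [-1.5, -0.4, -1.0]
grip_width: 10.9
```

Emit:
{"name": "carry_out", "arguments": {"rows": [[-3,5,0,-2],[-7,11,0,-4.5],[-10,17,0,-6.5],[-13,22,0,-9],[-15,28,0,-11],[-17,34,0,-13],[-19,40,0,-15],[-21,46,0,-17.5],[-23,53,0,-20],[-24,59,0,-22],[-26,71,0,-26],[-27,84,0,-30.5],[-27,96,0,-35],[-26,109,0,-39.5],[-24,122,0,-44],[-22,130,0,-46.5],[-22,130,0,-46.5],[-22,130,0,-46.5]]}}

```text
time: 13.12
tool_pos: [361.1, 184.7, 62.7]
tcp_rot: [0.963, 1.564, 1.023]
contact_force: [2.7, -0.9, -1.6]
grip_width: 11.1
```

```bash
python3 - <<'E'
from h import *
st();print(pull(1.5),pull(1.55))
E
```

```text
t 13.1167 tcp [361.1 184.7  62.7] xaxis [ 0.004  0.006 -1.   ] jawyaw deg 3.45 q [0.28 0.29 2.01 0.01 0.83 0.21] F [ 2.7 -0.9 -1.6] w 11.1
[358.15666868 175.31612778] [359.90434987 183.39968263]
```

The door is at about 1.5 rad. I release, lift and go over the divider.

Emit:
{"name": "carry_out", "arguments": {"rows": [[0,0,0,0],[0,0,0,0],[0,0,0,0],[0,0,0,0],[0,0,0,0],[0,0,0,0],[0,0,0,0],[0,0,30,0],[0,0,60,0],[0,0,90,0],[0,0,105,0],[0,0,105,0]], "hand": 60}}

```text
time: 14.12
tool_pos: [363.1, 185.4, 170.9]
tcp_rot: [0.6, 1.558, 0.66]
contact_force: [0.7, 0.3, -0.4]
grip_width: 60.0
```

Emit:
{"name": "carry_out", "arguments": {"rows": [[20,-12,0,7],[40,-24,0,14],[60,-36,0,21],[80,-48,0,28],[100,-60,0,35],[120,-70,0,42],[140,-80,0,49],[160,-90,0,56],[180,-100,0,63],[200,-112,0,70],[220,-124,0,77],[243,-136,0,84],[243,-136,0,84],[243,-136,0,84],[243,-136,0,84],[243,-136,0,84]]}}

```text
time: 15.45
tool_pos: [605.1, 50.0, 170.4]
tcp_rot: [0.676, 1.556, 2.202]
contact_force: [-0.4, 0.4, -0.6]
grip_width: 60.2
```

```bash
python3 - <<'E'
from h import *
o=st();p=o["tool_pos"]
crop("side",250,110,150,150,4,"s6.png")
print((proj("side",[[*p[:2],p[2]+36],[603.7,48.5,148]])-[250,110])*4)
E
```

```text
t 15.45 tcp [605.1  50.  170.4] xaxis [-0.008  0.012 -1.   ] jawyaw deg 87.41 q [-0.05  0.51  1.31  0.01  1.33 -1.58] F [-0.4  0.4 -0.6] w 60.2
[[326.6117966  257.3769416 ]
 [326.50766885 343.18786859]]
```

View pics/s6.png

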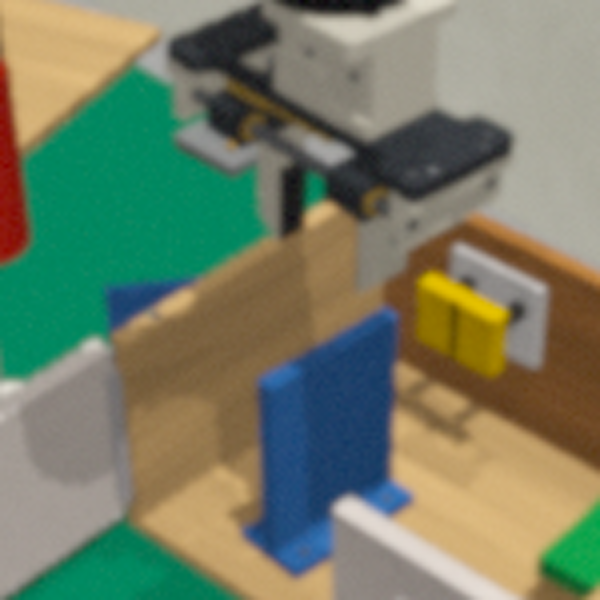

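The fingers straddle the panel (top centre at (327,343), finger mid at (325,257)), and the door is open on the left. I go down and grip.

Emit:
{"name": "carry_out", "arguments": {"rows": [[-1,-1,-30,0.4],[-1,-1,-60,0.4],[-1,-1,-85,0.4],[-1,-1,-104,0.4],[-1,-1,-104,0.4],[-1,-1,-104,0.4]]}}

```text
time: 16.0
tool_pos: [603.4, 49.5, 66.6]
tcp_rot: [0.726, 1.556, 2.26]
contact_force: [0.2, 0.3, -0.6]
grip_width: 59.9
```

Emit:
{"name": "carry_out", "arguments": {"rows": [[0,0,0,0],[0,0,0,0],[0,0,0,0],[0,0,0,0],[0,0,0,0],[0,0,0,0],[0,0,0,0],[0,0,0,0],[0,0,0,0],[0,0,0,0]], "hand": 0}}

```text
time: 16.83
tool_pos: [603.5, 49.0, 66.9]
tcp_rot: [0.754, 1.557, 2.287]
contact_force: [-0.1, -2.1, 2.2]
grip_width: 11.8
```

```bash
python3 - <<'E'
from h import *
o=st();p=o["tool_pos"][:2]
for x in(-20,0,13,23): print(x,(w(x,61.4)-p).round(1))
E
```

```text
t 16.8333 tcp [603.5  49.   66.9] xaxis [-0.009  0.011 -1.   ] jawyaw deg 87.85 q [-0.05  0.61  1.44  0.01  1.1  -1.59] F [-0.1 -2.1  2.2] w 11.8
-20 [21.6 -8.8]
0 [41.6 -8. ]
13 [54.6 -7.5]
23 [64.6 -7. ]
```

Gripped. I drag it along the floor to about 13 mm short of the stop while squaring it.

Emit:
{"name": "carry_out", "arguments": {"rows": [[4,-1,0,0.5],[8,-2,0,1],[12,-3,0,1.5],[16,-4,0,2],[20,-5,0,2.5],[24,-6,0,3],[28,-7,0,3.5],[32,-8,0,4],[36,-8,0,4.6],[40,-8,0,4.6],[41,-8,0,4.6],[41,-8,0,4.6],[41,-8,0,4.6]]}}

```text
time: 17.92
tool_pos: [645.9, 44.5, 71.1]
tcp_rot: [0.284, 1.555, 1.898]
contact_force: [-4.7, 8.7, 22.3]
grip_width: 11.9
```

```bash
python3 - <<'E'
from h import *
o=st();p=o["tool_pos"][:2]
im=capture("top"); crop("top",250,120,110,120,5,"t7.png",im)
im2=capture("side"); cv2.imwrite("pics/s7full.png",im2[:,:,::-1])
a=cv2.resize(im[115:235,240:360,::-1],None,fx=4,fy=4,interpolation=cv2.INTER_CUBIC);b=cv2.resize(im2[165:265,300:380,::-1],None,fx=4,fy=4,interpolation=cv2.INTER_CUBIC)
c=np.zeros((480,800,3),np.uint8);c[:,:480]=a;c[:400,480:]=b;cv2.imwrite("pics/c7.png",c)
E
```

```text
t 17.9167 tcp [645.9  44.5  71.1] xaxis [-0.005  0.015 -1.   ] jawyaw deg 92.47 q [-0.06  0.67  1.31  0.02  1.17 -1.68] F [-4.7  8.7 22.3] w 11.9
```

View pics/c7.png

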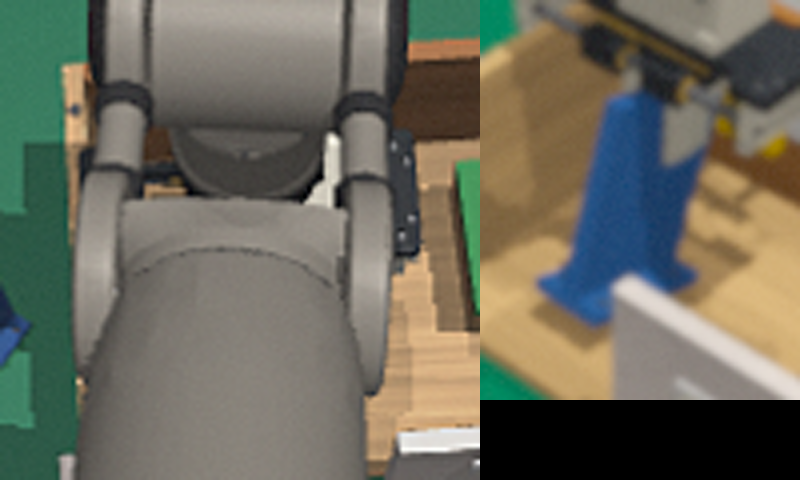

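The force (22 N up, 9 N sideways) and the leaning left edge in the side view, crop (608,105) to (575,270), suggest that the divider has rolled or jammed while being dragged. I measure its lean numerically.

```bash
cat >> h.py <<'E'
def blueedge(im,x0=300,x1=400,y0=160,y1=262):
    hsv=cv2.cvtColor(im,cv2.COLOR_RGB2HSV);m=cv2.inRange(hsv,(100,120,40),(128,255,255))[y0:y1,x0:x1]
    n,l,s,c=cv2.connectedComponentsWithStats(m);k=1+s[1:,4].argmax();m=l==k
    return {y+y0:(int(np.where(m[y])[0].min()+x0),int(np.where(m[y])[0].max()+x0)) for y in range(0,y1-y0,4) if m[y].any()}
E
python3 - <<'E'
from h import *
im=cv2.imread("pics/s7full.png")[:,:,::-1]; print(blueedge(im.copy()))
c=w(1.5,61.4)
print(proj("side",[[*w(-48,67),z] for z in(18,80,148)]+[[*w(-48,55),z] for z in(18,148)]).round(1).tolist())
print(proj("side",[[*w(-48,86),18],[*w(-48,36),18]]).round(1).tolist())
st()
E
```

```text
{188: (339, 342), 192: (332, 344), 196: (331, 344), 200: (330, 344), 204: (329, 354), 208: (328, 352), 212: (327, 351), 216: (327, 350), 220: (325, 349), 224: (324, 348), 228: (324, 347), 232: (321, 350), 236: (316, 349), 240: (320, 331), 244: (326, 331)}
[[330.7, 239.2], [330.7, 220.4], [330.8, 197.9], [334.3, 241.5], [334.7, 200.1]]
[[325.0, 235.7], [340.1, 245.2]]
t 18.0167 tcp [645.9  44.5  71.1] xaxis [-0.005  0.015 -1.   ] jawyaw deg 92.47 q [-0.06  0.67  1.31  0.02  1.17 -1.68] F [-4.8  8.5 21.8] w 11.7
```

The lean is a pitch in the pads: floor drag made the divider pivot about the jaw axis, and its front edge dug in. I release it so that it drops flat, and measure it again.

Emit:
{"name": "carry_out", "arguments": {"rows": [[0,0,0,0],[0,0,0,0],[0,0,0,0],[0,0,0,0],[0,0,0,0],[0,0,0,0]], "hand": 40}}

```text
time: 18.52
tool_pos: [645.6, 44.3, 70.4]
tcp_rot: [0.345, 1.554, 1.959]
contact_force: [1.1, 0.3, 0.7]
grip_width: 39.5
```

```bash
python3 - <<'E'
from h import *
st()
im=capture("side");print(blueedge(im));cv2.imwrite("pics/s8.png",im[:,:,::-1])
for x in (-60,-50,-40): print(x,proj("side",[[*w(x,67.4),18],[*w(x,67.4),148],[*w(x,86.4),18],[*w(x,36.4),10]]).round(1).tolist())
E
```

```text
t 18.5167 tcp [645.6  44.3  70.4] xaxis [-0.006  0.015 -1.   ] jawyaw deg 92.46 q [-0.06  0.67  1.31  0.02  1.17 -1.68] F [1.1 0.3 0.7] w 39.5
{192: (338, 348), 196: (333, 348), 200: (327, 347), 204: (321, 347), 208: (318, 347), 212: (318, 346), 216: (318, 346), 220: (318, 346), 224: (319, 346), 228: (319, 346), 232: (319, 349), 236: (319, 350), 240: (318, 331), 244: (314, 332), 248: (318, 331), 252: (324, 329)}
-60 [[327.3, 241.7], [327.1, 200.2], [321.6, 238.1], [336.6, 250.0]]
-50 [[330.0, 239.6], [330.1, 198.2], [324.4, 236.0], [339.4, 247.9]]
-40 [[332.7, 237.5], [333.0, 196.2], [327.1, 234.0], [342.1, 245.8]]
```

Now it stands upright again, almost where it started (rear edge col 318, foot corner at (314,244)). It had tipped rather than slid, so I must lift it to move it. I move the arm aside and measure it from above.

Emit:
{"name": "carry_out", "arguments": {"rows": [[0,0,30,0],[0,0,70,0],[0,0,110,0],[0,-20,130,0],[-10,-60,130,0],[-20,-100,130,0],[-30,-140,130,0],[-40,-180,130,0],[-50,-220,130,0],[-60,-260,130,0],[-70,-300,130,0],[-70,-300,130,0]], "hand": 60}}

```text
time: 19.57
tool_pos: [573.1, -263.4, 199.8]
tcp_rot: [0.5, 1.557, 2.106]
contact_force: [-0.3, 0.8, 1.1]
grip_width: 59.9
```

```bash
python3 - <<'E'
from h import *
st()
im=capture("top");cv2.imwrite("pics/t8.png",im[:,:,::-1])
def meas(im):
    hsv=cv2.cvtColor(cv2.resize(im[140:240,270:345],None,fx=4,fy=4,interpolation=cv2.INTER_CUBIC),cv2.COLOR_RGB2HSV)
    m=cv2.inRange(hsv,(100,110,40),(128,255,255))
    f=lambda x,y:[(x+.5)/4-.5+270,(y+.5)/4-.5+140]
    rows=np.where(m.any(1))[0];print("rows",rows.min(),rows.max())
    # panel-only part: far rows where width is narrow
    L=[]
    for y in range(rows.min()+4,rows.max(),6):
        xs=np.where(m[y])[0];L.append((y,xs.min(),xs.max()))
    print(L)
    N=[(y,a,b) for y,a,b in L if b-a<32]
    for z in(148,):
        P=np.array([onz("top",[f((a+b)/2,y)],z)[0,:2] for y,a,b in N]);k=np.polyfit(P[:,0],P[:,1],1)
        print("far end",onz("top",[f(N[0][1],rows.min())],z)[0],"axis yaw",np.arctan(k[0]),"y at x:",k)
        return m
for n in("top0","t8"): m=meas(cv2.imread(f"pics/{n}.png")[:,:,::-1].copy())
g=cv2.imread("pics/t8.png");a=cv2.resize(g[110:260,225:415],None,fx=4,fy=4,interpolation=cv2.INTER_CUBIC);cv2.imwrite("pics/t8c.png",a)
E
```

```text
t 19.5667 tcp [ 573.1 -263.4  199.8] xaxis [-0.007  0.012 -1.   ] jawyaw deg 92.04 q [-0.56  0.54  1.17  0.01  1.44 -2.16] F [-0.3  0.8  1.1] w 59.9
rows 25 338Traceback (most recent call last):
  File "<stdin>", line 19, in <module>
  File "<stdin>", line 12, in meas
    return umr_minimum(a, axis, None, out, keepdims, initial, where)
ValueError: zero-size array to reduction operation minimum which has no identity
```

```bash
cat > meas.py <<'E'
from h import *
def meas(im):
    hsv=cv2.cvtColor(cv2.resize(im[140:240,270:345],None,fx=4,fy=4,interpolation=cv2.INTER_CUBIC),cv2.COLOR_RGB2HSV)
    n,l,s,c=cv2.connectedComponentsWithStats(cv2.inRange(hsv,(100,110,40),(128,255,255)))
    k=1+s[1:,4].argmax();m=l==k;x,y,ww,hh=s[k,:4]
    f=lambda x,y:[(x+.5)/4-.5+270,(y+.5)/4-.5+140]
    L=[(r,*np.where(m[r])[0][[0,-1]]) for r in range(y+5,y+hh,6)];print([tuple(map(int,t)) for t in L])
    N=[t for t in L if t[2]-t[1]<32]
    P=np.array([onz("top",[f((a+b)/2,r)],148)[0,:2] for r,a,b in N]);p=np.polyfit(P[:,0],P[:,1],1)
    far=onz("top",[f((N[0][1]+N[0][2])/2,y)],148)[0,:2];d=np.array([np.cos(np.arctan(p[0])),np.sin(np.arctan(p[0]))])
    ct=far-50*d;print("far",far.round(1),"yaw",np.arctan(p[0]).round(3),"centre",ct.round(1))
E
python3 - <<'E'
from meas import *
for n in("top0","t8"):
    im=cv2.imread(f"pics/{n}.png")[:,:,::-1].copy();meas(im)
g=cv2.imread("pics/t8.png");a=cv2.resize(g[110:260,225:415],None,fx=4,fy=4,interpolation=cv2.INTER_CUBIC);cv2.imwrite("pics/t8c.png",a)
E
```

```text
[(135, 114, 131), (141, 115, 131), (147, 115, 131), (153, 115, 132), (159, 115, 132), (165, 115, 132), (171, 115, 132), (177, 115, 133), (183, 114, 133), (189, 113, 133), (195, 92, 163), (201, 93, 163), (207, 92, 163), (213, 92, 162), (219, 91, 162), (225, 91, 162), (231, 91, 162), (237, 91, 162), (243, 91, 162), (249, 91, 162), (255, 91, 162), (261, 91, 162), (267, 91, 162), (273, 90, 162), (279, 91, 162), (285, 91, 162), (291, 91, 162), (297, 90, 162), (303, 91, 162), (309, 90, 162), (315, 91, 162), (321, 91, 162), (327, 90, 161), (333, 88, 160)]
far [652.7  47.8] yaw -0.01 centre [602.7  48.3]
[(134, 116, 131), (140, 117, 132), (146, 117, 132), (152, 117, 133), (158, 118, 134), (164, 119, 133), (170, 119, 134), (176, 119, 134), (182, 119, 134), (188, 119, 135), (194, 94, 163), (200, 94, 163), (206, 94, 163), (212, 94, 165), (218, 95, 164), (224, 94, 165), (230, 96, 166), (236, 95, 166), (242, 95, 166), (248, 96, 166), (254, 96, 166), (260, 96, 167), (266, 98, 167), (272, 98, 167), (278, 98, 168), (284, 97, 168), (290, 99, 170), (296, 98, 170), (302, 99, 170), (308, 99, 171), (314, 99, 170), (320, 99, 171), (326, 100, 171), (332, 100, 171), (338, 101, 124)]
far [653.3  47.2] yaw -0.081 centre [603.5  51.3]
```

View pics/t8c.png

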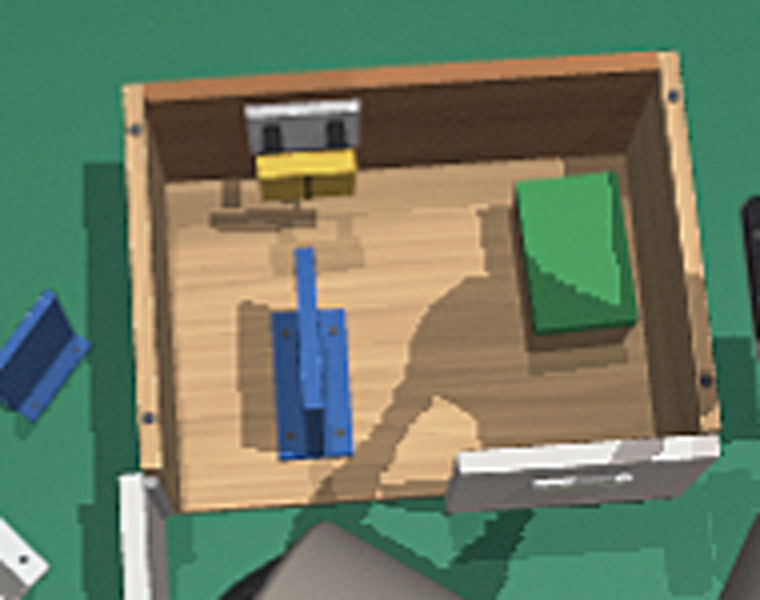

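12 views are now used, so the rest is by numbers. The view shows the door open, with the divider standing flat, slightly turned.

```bash
python3 - <<'E'
from h import *
f=lambda x,y:[(x+.5)/4-.5+270,(y+.5)/4-.5+140]
for L in ([(201,93,163),(327,90.5,161.5)],[(200,94,163.5),(332,100,171)]):
    E=[onz("top",[f(a,r),f(b,r)],18)[:,:2].mean(0) for r,a,b in L];d=E[0]-E[1];print(np.array(E).round(1).tolist(),np.arctan2(d[1],d[0]).round(3))
st();print([w(x,61.4).round(1).tolist() for x in (0,13,23)])
E
```

```text
[[647.3, 46.8], [561.3, 50.2]] -0.039
[[648.0, 46.3], [557.7, 44.0]] 0.026
t 19.6167 tcp [ 574.1 -259.9  199.9] xaxis [-0.007  0.015 -1.   ] jawyaw deg 92.11 q [-0.55  0.54  1.17  0.01  1.44 -2.16] F [0.7 1.3 0.4] w 60.0
[[645.1, 40.9], [658.1, 41.5], [668.1, 41.9]]
```

Emit:
{"name": "carry_out", "arguments": {"rows": [[3,35,0,0],[6,70,0,0],[9,105,0,0],[12,140,0,0],[15,175,0,0],[20,210,0,0],[24,245,0,0],[29,280,0,-0.5],[29,305,0,-0.5],[29,305,0,-0.5],[29,305,0,-0.5],[29,305,-35,-0.5],[29,305,-70,-0.5],[29,305,-105,-0.5],[29,305,-130,-0.5],[29,305,-144,-0.5],[29,305,-144,-0.5],[29,305,-144,-0.5]]}}

```text
time: 21.12
tool_pos: [602.9, 44.5, 55.6]
tcp_rot: [0.466, 1.554, 2.064]
contact_force: [-0.3, -0.7, 0.3]
grip_width: 60.0
```

Emit:
{"name": "carry_out", "arguments": {"rows": [[0,0,0,0],[0,0,0,0],[0,0,0,0],[0,0,0,0],[0,0,0,0],[0,0,0,0],[0,0,0,0],[0,0,0,0],[0,0,0,0],[0,0,0,0]], "hand": 0}}

```text
time: 21.95
tool_pos: [603.0, 44.4, 55.7]
tcp_rot: [0.459, 1.554, 2.057]
contact_force: [-0.4, 0.5, 2.5]
grip_width: 11.7
```

Emit:
{"name": "carry_out", "arguments": {"rows": [[0,0,2,0],[0,0,4,0],[0,0,6,0],[0,0,6,0],[0,0,6,0]]}}

```text
time: 22.37
tool_pos: [602.9, 44.5, 61.6]
tcp_rot: [0.464, 1.554, 2.062]
contact_force: [0.0, 0.1, -3.4]
grip_width: 11.4
```

```bash
python3 - <<'E'
from h import *
st();im=capture("side");print(blueedge(im))
E
```

```text
t 22.3667 tcp [602.9  44.5  61.6] xaxis [-0.008  0.015 -1.   ] jawyaw deg 91.57 q [-0.06  0.61  1.45  0.02  1.09 -1.67] F [ 0.   0.1 -3.4] w 11.4
{200: (325, 329), 204: (318, 331), 208: (318, 347), 212: (318, 347), 216: (318, 346), 220: (319, 346), 224: (319, 346), 228: (319, 347), 232: (319, 351), 236: (319, 348), 240: (316, 331), 244: (314, 331), 248: (320, 331), 252: (326, 326)}
```

Lifted freely: -3.4 N, so about 0.35 kg, and upright. I carry it forward, then lower it again.

Emit:
{"name": "carry_out", "arguments": {"rows": [[4,0,0,0.2],[8,-1,0,0.4],[13,-1.5,0,0.6],[18,-2,0,0.9],[23,-2.5,0,0.9],[28,-3,0,0.9],[33,-3.5,0,0.9],[38,-3.5,0,0.9],[42,-3.5,0,0.9],[42,-3.5,0,0.9],[42,-3.5,0,0.9],[42,-3.5,0,0.9]]}}

```text
time: 23.42
tool_pos: [644.6, 41.0, 61.4]
tcp_rot: [0.496, 1.554, 2.11]
contact_force: [-0.2, 0.4, -3.7]
grip_width: 11.8
```

Emit:
{"name": "carry_out", "arguments": {"rows": [[0,0,-1.5,0],[0,0,-3,0],[0,0,-4.5,0],[0,0,-5,0],[0,0,-5,0]]}}

```text
time: 23.83
tool_pos: [644.4, 41.0, 56.2]
tcp_rot: [0.523, 1.554, 2.137]
contact_force: [-0.9, -0.4, -3.4]
grip_width: 11.5
```

```bash
python3 - <<'E'
from h import *
o=st();im=capture("side");print(blueedge(im)); print([w(x,61.4).round(1).tolist() for x in (0,13,23)])
for x in(-50,): print(x,proj("side",[[*w(x,67.4),18],[*w(x,67.4),148],[*w(x,86.4),18],[*w(x,36.4),10]]).round(1).tolist())
E
```

```text
t 23.8333 tcp [644.4  41.   56.2] xaxis [-0.009  0.015 -1.   ] jawyaw deg 92.47 q [-0.06  0.69  1.32  0.02  1.14 -1.68] F [-0.9 -0.4 -3.4] w 11.5
{196: (336, 346), 200: (333, 359), 204: (333, 360), 208: (333, 359), 212: (333, 358), 216: (333, 359), 220: (333, 358), 224: (333, 360), 228: (332, 362), 232: (332, 357), 236: (327, 352), 240: (331, 331)}
[[645.1, 40.9], [658.1, 41.5], [668.1, 41.9]]
-50 [[330.0, 239.6], [330.1, 198.2], [324.4, 236.0], [339.4, 247.9]]
```

Emit:
{"name": "carry_out", "arguments": {"rows": [[0,0,-0.7,0],[0,0,-1,0],[0,0,-1,0]]}}

```text
time: 24.13
tool_pos: [644.6, 41.0, 55.7]
tcp_rot: [0.484, 1.554, 2.098]
contact_force: [-0.9, 0.7, -0.2]
grip_width: 12.1
```

Emit:
{"name": "carry_out", "arguments": {"rows": [[2,0,0,0],[4,0.2,0,0],[6,0.3,0,0],[8,0.4,0,0],[9,0.4,0,0],[9,0.4,0,0]]}}

```text
time: 24.63
tool_pos: [654.0, 41.5, 55.7]
tcp_rot: [0.468, 1.554, 2.082]
contact_force: [-1.4, 0.7, -1.2]
grip_width: 12.3
```

```bash
python3 - <<'E'
from h import *
im=capture("side");e=blueedge(im);print(e)
hsv=cv2.cvtColor(im,cv2.COLOR_RGB2HSV);m=cv2.inRange(hsv,(22,150,80),(33,255,255))[150:230,320:420]
n,l,s,c=cv2.connectedComponentsWithStats(m);print(s[1:][s[1:,4]>15]+[320,150,0,0,0])
P=lambda L:proj("side",L).round(1).tolist()
print("rear L",P([[*w(-40.5,67.4),z] for z in(18,148)]),"front R",P([[*w(59.5,55.4),z] for z in(18,80)]),"foot rearL,frontR",P([[*w(-40.5,86.4),18],[*w(59.5,36.4),18]]))
print("stop",P([[*w(63,91.4),127],[*w(63,31.4),127],[*w(63,91.4),83],[*w(63,31.4),83]]))
i0=cv2.imread("pics/side0.png")[:,:,::-1].copy();e=blueedge(i0,305,400,160,262);print(e)
i=lambda x,y:[603.3+x*np.cos(-.039)+y*np.sin(.039),48.4+y+x*-.039]
print("init",P([[*i(-50,6),148],[*i(50,-6),80],[*i(50,-6),148]]))
E
```

```text
{192: (344, 345), 196: (337, 347), 200: (336, 362), 204: (335, 362), 208: (336, 361), 212: (336, 361), 216: (335, 361), 220: (335, 361), 224: (335, 365), 228: (335, 363), 232: (333, 357), 236: (330, 352)}
[]
rear L [[332.6, 237.6], [332.9, 196.3]] front R [[362.1, 220.2], [363.3, 201.4]] foot rearL,frontR [[327.0, 234.1], [367.8, 223.5]]
stop [[353.8, 179.7], [372.9, 189.7], [353.2, 193.8], [371.8, 204.0]]
{188: (344, 347), 192: (337, 348), 196: (330, 347), 200: (323, 347), 204: (317, 346), 208: (316, 347), 212: (316, 346), 216: (316, 346), 220: (317, 346), 224: (321, 345), 228: (327, 345), 232: (333, 349), 236: (344, 349)}
init [[313.4, 204.1], [348.2, 210.4], [349.0, 188.0]]
```

The measured edges match the predicted centred and square pose once the mask bias seen on the first picture is allowed for. Now a gentle push into the stop.

Emit:
{"name": "carry_out", "arguments": {"rows": [[1,0,0,0],[2,0.1,0,0],[3,0.1,0,0],[4,0.2,0,0],[5,0.2,0,0],[6,0.2,0,0],[7,0.3,0,0],[7,0.3,0,0],[7,0.3,0,0]]}}

```text
time: 25.43
tool_pos: [660.6, 41.7, 55.8]
tcp_rot: [0.508, 1.554, 2.122]
contact_force: [-5.4, -0.7, 2.3]
grip_width: 11.8
```

```bash
python3 - <<'E'
from h import *
for _ in range(3): st();im=capture("side")
print(blueedge(im))
E
```

```text
t 25.4333 tcp [660.6  41.7  55.8] xaxis [-0.009  0.015 -1.   ] jawyaw deg 92.48 q [-0.06  0.71  1.27  0.02  1.17 -1.68] F [-5.4 -0.7  2.3] w 11.8
t 25.4833 tcp [660.6  41.7  55.8] xaxis [-0.009  0.015 -1.   ] jawyaw deg 92.47 q [-0.06  0.71  1.27  0.02  1.17 -1.68] F [-5.6  0.2  2.4] w 12.0
t 25.5333 tcp [660.6  41.7  55.8] xaxis [-0.009  0.015 -1.   ] jawyaw deg 92.47 q [-0.06  0.71  1.27  0.02  1.17 -1.68] F [-5.2 -1.3  2. ] w 11.9
{192: (342, 349), 196: (337, 349), 200: (337, 364), 204: (337, 364), 208: (337, 363), 212: (337, 362), 216: (337, 363), 220: (337, 364), 224: (337, 367), 228: (337, 363), 232: (333, 357), 236: (344, 352)}
```

Emit:
{"name": "carry_out", "arguments": {"rows": [[1,0,0,0],[2,0.1,0,0],[3,0.1,0,0],[4,0.2,0,0],[5,0.2,0,0],[6,0.2,0,0],[6,0.2,0,0],[6,0.2,0,0],[6,0.2,0,0]]}}

```text
time: 26.33
tool_pos: [665.1, 41.9, 55.9]
tcp_rot: [0.645, 1.552, 2.259]
contact_force: [-9.4, -0.8, 4.8]
grip_width: 12.0
```

```bash
python3 - <<'E'
from h import *
for _ in range(3): st();im=capture("side")
print(blueedge(im));cv2.imwrite("pics/s9.png",im[:,:,::-1])
E
```

```text
t 26.3333 tcp [665.1  41.9  55.9] xaxis [-0.012  0.014 -1.   ] jawyaw deg 92.48 q [-0.06  0.72  1.25  0.01  1.18 -1.68] F [-9.4 -0.8  4.8] w 12.0
t 26.3833 tcp [665.1  41.9  55.8] xaxis [-0.012  0.014 -1.   ] jawyaw deg 92.48 q [-0.06  0.72  1.25  0.01  1.18 -1.68] F [-9.7 -1.4  4.2] w 11.9
t 26.4333 tcp [665.1  41.9  55.9] xaxis [-0.012  0.014 -1.   ] jawyaw deg 92.48 q [-0.06  0.72  1.25  0.01  1.18 -1.68] F [-9.7 -0.2  3.9] w 12.1
{192: (342, 351), 196: (339, 365), 200: (339, 365), 204: (339, 365), 208: (339, 364), 212: (339, 364), 216: (339, 364), 220: (338, 366), 224: (338, 368), 228: (337, 363), 232: (333, 357), 236: (344, 352)}
```

Emit:
{"name": "carry_out", "arguments": {"rows": [[0.5,0,0.4,0],[1,0,0.4,0],[1.5,0.1,0.4,0],[2,0.1,0.4,0],[2.5,0.1,0.4,0],[2.5,0.1,0.4,0],[2.5,0.1,0.4,0],[2.5,0.1,0.4,0],[2.5,0.1,0.4,0],[2.5,0.1,0.4,0]]}}

```text
time: 27.32
tool_pos: [665.9, 42.0, 56.1]
tcp_rot: [0.79, 1.55, 2.405]
contact_force: [-10.6, -1.2, 3.0]
grip_width: 12.0
```

```bash
python3 - <<'E'
from h import *
for _ in range(3): st();im=capture("side");cv2.waitKey(1)
hsv=cv2.cvtColor(im,cv2.COLOR_RGB2HSV);m=cv2.inRange(hsv,(100,120,40),(128,255,255))
# subpixel left edge of panel via blue-minus-red gradient
g=cv2.GaussianBlur(im[:,:,2].astype(float)-im[:,:,0],(3,3),0)
for n,G in(("now",g),):
  for r in range(200,232,4):
    row=np.diff(G[r,325:350]);k=np.arange(25-1);wt=np.clip(row,0,None)**2;print(r,round(325.5+(k*wt).sum()/wt.sum(),2),end="; ")
y=cv2.inRange(hsv,(18,120,60),(35,255,255));n,l,s,c=cv2.connectedComponentsWithStats(y[150:230,330:400]);print("\nyellow",(s[1:]+[330,150,0,0,0]).tolist())
E
```

```text
t 27.3167 tcp [665.9  42.   56.1] xaxis [-0.016  0.014 -1.   ] jawyaw deg 92.48 q [-0.06  0.73  1.24  0.01  1.19 -1.68] F [-10.6  -1.2   3. ] w 12.0Traceback (most recent call last):
  File "<stdin>", line 2, in <module>
cv2.error: OpenCV(4.12.0) /io/opencv/modules/highgui/src/window.cpp:1367: error: (-2:Unspecified error) The function is not implemented. Rebuild the library with Windows, GTK+ 2.x or Cocoa support. If you are on Ubuntu or Debian, install libgtk2.0-dev and pkg-config, then re-run cmake or configure script in function 'cvWaitKey'
```

Emit:
{"name": "carry_out", "arguments": {"rows": [[1,0,0.5,0],[2,0.1,0.5,0],[3,0.1,0.5,0],[3.5,0.1,0.5,0],[3.5,0.1,0.5,0],[3.5,0.1,0.5,0],[3.5,0.1,0.5,0],[3.5,0.1,0.5,0],[3.5,0.1,0.5,0]]}}

```text
time: 28.12
tool_pos: [667.2, 42.0, 56.2]
tcp_rot: [0.923, 1.546, 2.537]
contact_force: [-11.6, -1.0, 3.2]
grip_width: 11.7
```

```bash
python3 - <<'E'
from h import *
for _ in range(3): st();im=capture("side")
cv2.imwrite("pics/s10.png",im[:,:,::-1])
hsv=cv2.cvtColor(im,cv2.COLOR_RGB2HSV)
g=cv2.GaussianBlur(im[:,:,2].astype(float)-im[:,:,0],(3,3),0)
for r in range(200,232,4):
    wt=np.clip(np.diff(g[r,325:345]),0,None)**2;print(r,round(325.5+(np.arange(19)*wt).sum()/wt.sum(),2),end="; ")
P=proj("side",[[*w(-40,67.4),z] for z in(30,60,100,140)]);print(P.round(1).tolist())
def yel(i):
    h=cv2.cvtColor(i,cv2.COLOR_RGB2HSV);n,l,s,c=cv2.connectedComponentsWithStats(cv2.inRange(h,(22,150,60),(35,255,255))[160:230,340:400]);return [t for t in (s[1:]+[340,160,0,0,0]).tolist() if t[4]>8]
print("yellow now",yel(im),"start",yel(cv2.imread("pics/side0.png")[:,:,::-1].copy()))
# door, from top view white door top
t=capture("top");cv2.imwrite("pics/t10.png",t[:,:,::-1])
r=lambda q:w(-120+np.array([np.cos(q)*-7-np.sin(q)*170])[0],170+np.sin(q)*7-np.cos(q)*170)
for q in(1.2,1.35,1.5,1.6):
    uv=proj("top",[[*r(q),140]])[0];print(q,uv.round(1),t[int(round(uv[1])),int(round(uv[0]))])
E
```

```text
t 28.1167 tcp [667.2  42.   56.2] xaxis [-0.021  0.014 -1.   ] jawyaw deg 92.49 q [-0.06  0.73  1.23  0.01  1.2  -1.68] F [-11.6  -1.    3.2] w 11.7
t 28.1667 tcp [667.2  42.   56.2] xaxis [-0.021  0.014 -1.   ] jawyaw deg 92.49 q [-0.06  0.73  1.23  0.01  1.2  -1.68] F [-11.5  -0.4   3.4] w 12.0
t 28.2167 tcp [667.2  42.   56.2] xaxis [-0.021  0.014 -1.   ] jawyaw deg 92.49 q [-0.06  0.73  1.23  0.01  1.2  -1.68] F [-11.5  -0.3   3.3] w 11.9
200 338.25; 204 338.04; 208 338.03; 212 337.88; 216 337.73; 220 337.71; 224 337.31; 228 335.67; [[332.8, 234.0], [332.8, 224.9], [332.9, 212.2], [333.0, 198.9]]
yellow now [] start [[354, 178, 24, 26, 412]]
1.2 [288.  295.5] [172 163 155]
1.35 [277.4 299.1] [162 156 148]
1.5 [266.3 301. ] [155 148 140]
1.6 [258.9 301.3] [158 151 142]
```

```bash
python3 - <<'E'
from h import *
for f,c0 in(("side0",306),("s8",308),("s9",327),("s10",326)):
    im=cv2.imread(f"pics/{f}.png")[:,:,::-1]
    g=cv2.GaussianBlur(im[:,:,2].astype(float)-im[:,:,0],(3,3),0);R=np.arange(208,224,2) if f in("side0","s8") else np.arange(202,224,2)
    E=[]
    for r in R:
        wt=np.clip(np.diff(g[r,c0:c0+20]),0,None)**2;E.append(c0+.5+(np.arange(19)*wt).sum()/wt.sum())
    print(f,np.polyfit(R,E,1)[0].round(4),np.round(E,2))
a=proj("side",[[603,50,148],[603,50,18]]);b=proj("side",[[603+.05*130,50,148],[603,50,18]]);s=lambda q:(q[1,0]-q[0,0])/(q[1,1]-q[0,1]);print("slope per .05 pitch",s(a),s(b))
b=proj("side",[[603,50-.05*130,148],[603,50,18]]);print("per -.05 y lean",s(b))
E
```

```text
side0 0.1164 [314.54 314.61 314.77 314.84 314.79 315.   315.56 316.55]
s8 0.0342 [316.55 316.48 316.52 316.75 316.73 316.77 316.84 317.  ]
s9 -0.0262 [337.37 337.35 337.42 337.47 337.4  337.22 337.18 337.19 337.08 336.96
 336.89]
s10 -0.0303 [338.15 338.04 338.1  338.04 337.91 337.88 337.84 337.73 337.66 337.72
 337.47]
slope per .05 pitch -0.002583913421304888 -0.049373239946036464
per -.05 y lean -0.053158940984418625
```

The panel's lean has grown to 0.03–0.07 rad, too near the limit. I back off, drop it flat, grip lower, and push with almost no weight on the floor.

Emit:
{"name": "carry_out", "arguments": {"rows": [[-3,0,0,0],[-6,-0.2,0,0],[-9,-0.4,0,0],[-12,-0.5,0,0],[-14,-0.6,0,0],[-14,-0.6,0,0],[-14,-0.6,0,0]]}}

```text
time: 28.9
tool_pos: [653.5, 41.4, 56.3]
tcp_rot: [0.912, 1.546, 2.526]
contact_force: [0.4, -1.2, -1.9]
grip_width: 11.7
```

Emit:
{"name": "carry_out", "arguments": {"rows": [[0,0,0,0],[0,0,0,0],[0,0,0,0],[0,0,0,0],[0,0,0,0],[0,0,-2,0],[0,0,-4,0],[0,0,-4,0],[0,0,-4,0]], "hand": 40}}

```text
time: 29.65
tool_pos: [653.3, 41.4, 52.0]
tcp_rot: [0.923, 1.546, 2.538]
contact_force: [0.1, 0.3, -1.3]
grip_width: 39.7
```

```bash
cat > lean.py <<'E'
from h import *
def lean(c0,r0=202,r1=224):
    im=capture("side");g=cv2.GaussianBlur(im[:,:,2].astype(float)-im[:,:,0],(3,3),0);R=np.arange(r0,r1,2);E=[]
    for r in R:
        wt=np.clip(np.diff(g[r,c0:c0+20]),0,None)**2;E.append(c0+.5+(np.arange(19)*wt).sum()/wt.sum())
    print("lean slope",np.polyfit(R,E,1)[0].round(4),np.round(E,2))
E
python3 - <<'E'
from lean import *
st();lean(322)
E
```

```text
t 29.65 tcp [653.3  41.4  52. ] xaxis [-0.021  0.014 -1.   ] jawyaw deg 92.49 q [-0.06  0.71  1.28  0.01  1.17 -1.68] F [ 0.1  0.3 -1.3] w 39.7
lean slope 0.0127 [333.34 333.27 333.32 333.48 333.52 333.53 333.5  333.51 333.51 333.56
 333.54]
```

Emit:
{"name": "carry_out", "arguments": {"rows": [[0,0,0,0],[0,0,0,0],[0,0,0,0],[0,0,0,0],[0,0,0,0],[0,0,0,0],[0,0,0,0],[0,0,0,0],[0,0,0,0]], "hand": 0}}

```text
time: 30.45
tool_pos: [653.5, 41.5, 52.2]
tcp_rot: [0.91, 1.546, 2.524]
contact_force: [0.2, 0.9, 0.4]
grip_width: 12.3
```

Emit:
{"name": "carry_out", "arguments": {"rows": [[0,0,0.7,0],[0,0,1.5,0],[0,0,1.5,0],[0,0,1.5,0]]}}

```text
time: 30.78
tool_pos: [653.2, 41.4, 53.3]
tcp_rot: [0.931, 1.545, 2.545]
contact_force: [0.0, -0.6, -3.0]
grip_width: 11.8
```

Emit:
{"name": "carry_out", "arguments": {"rows": [[1,0,0,0],[2,0,0,0],[3,0,0,0],[4,0.1,0,0],[5,0.2,0,0],[6,0.2,0,0],[7,0.2,0,0],[8,0.3,0,0],[9,0.3,0,0],[10,0.4,0,0],[11,0.4,0,0],[12,0.4,0,0],[13,0.5,0,0],[14,0.5,0,0],[14,0.5,0,0],[14,0.5,0,0],[14,0.5,0,0]]}}

```text
time: 32.2
tool_pos: [665.8, 41.9, 53.3]
tcp_rot: [0.993, 1.543, 2.607]
contact_force: [-8.5, -1.0, 1.4]
grip_width: 12.1
```

```bash
python3 - <<'E'
from lean import *
st();lean(326);st()
E
```

```text
t 32.2 tcp [665.8  41.9  53.3] xaxis [-0.024  0.014 -1.   ] jawyaw deg 92.49 q [-0.06  0.73  1.23  0.01  1.2  -1.68] F [-8.5 -1.   1.4] w 12.1
lean slope -0.0282 [337.47 337.45 337.47 337.51 337.51 337.43 337.29 337.2  337.2  337.11
 336.84]
t 32.25 tcp [665.8  41.8  53.3] xaxis [-0.024  0.014 -1.   ] jawyaw deg 92.49 q [-0.06  0.73  1.23  0.01  1.2  -1.68] F [-7.8 -1.1  1. ] w 11.8
```

Still leaning slightly, front edge down. Lowering the tool presses the front of the foot onto the floor, which should level it.

Emit:
{"name": "carry_out", "arguments": {"rows": [[1,0,-0.5,0],[1.5,0,-1,0],[2,0,-1.5,0],[2.5,0,-2,0],[2.5,0,-2,0],[2.5,0,-2,0],[2.5,0,-2,0]]}}

```text
time: 32.83
tool_pos: [666.5, 42.0, 52.4]
tcp_rot: [1.052, 1.54, 2.666]
contact_force: [-11.8, 0.2, 7.5]
grip_width: 11.9
```

```bash
python3 - <<'E'
from lean import *
st();lean(326);st()
E
```

```text
t 32.8333 tcp [666.5  42.   52.4] xaxis [-0.027  0.014 -1.   ] jawyaw deg 92.5 q [-0.06  0.74  1.23  0.01  1.2  -1.68] F [-11.8   0.2   7.5] w 11.9
lean slope -0.0234 [337.66 337.69 337.62 337.67 337.74 337.64 337.51 337.51 337.51 337.39
 337.05]
t 32.8833 tcp [666.5  41.9  52.4] xaxis [-0.027  0.014 -1.   ] jawyaw deg 92.5 q [-0.06  0.74  1.23  0.01  1.2  -1.68] F [-11.9  -1.2   6.7] w 11.8
```

```bash
python3 - <<'E'
from h import *
im=capture("side");cv2.imwrite("pics/s11.png",im[:,:,::-1])
def edgepts(f):
    g=cv2.imread(f"pics/{f}.png").astype(float);b=cv2.GaussianBlur(g[:,:,0]-g[:,:,2],(3,3),0);return b
A,B=edgepts("s8"),edgepts("s11")
T=cv2.resize(A[235:254,306:326].astype(np.float32),None,fx=8,fy=8,interpolation=cv2.INTER_CUBIC)
S=cv2.resize(B[222:248,312:346].astype(np.float32),None,fx=8,fy=8,interpolation=cv2.INTER_CUBIC)
r=cv2.matchTemplate(S,T,cv2.TM_CCOEFF_NORMED);_,v,_,p=cv2.minMaxLoc(r)
d=np.array([312-306+p[0]/8,222-235+p[1]/8]);print("foot corner disp",d,"score",v)
def corner(c,yaw,z,px=-50,py=25): return [c[0]+px*np.cos(yaw)-py*np.sin(yaw),c[1]+px*np.sin(yaw)+py*np.cos(yaw),z]
p0=proj("side",[corner((603.4,45.6),.026,18)])[0]
for x in(8,9,10,11):
  for dz in(0,2,4):
    print(x,dz,(proj("side",[corner(w(63+x-50,61.4),.042,18+dz)])[0]-p0).round(2).tolist(),end=" | ")
E
```

```text
foot corner disp [ 19.5 -13. ] score 0.9270046949386597
8 0 [19.28, -11.32] | 8 2 [19.28, -11.91] | 8 4 [19.28, -12.5] | 9 0 [19.55, -11.52] | 9 2 [19.55, -12.11] | 9 4 [19.55, -12.7] | 10 0 [19.82, -11.72] | 10 2 [19.82, -12.31] | 10 4 [19.82, -12.9] | 11 0 [20.09, -11.92] | 11 2 [20.09, -12.51] | 11 4 [20.09, -13.09] |
```

The rear foot is about 4 mm up, a lean of about 0.045 rad, because forward floor drag holds it there. I overpush a little, press down, then retreat so that the floor drag reverses and levels it.

Emit:
{"name": "carry_out", "arguments": {"rows": [[1.5,0,0,0],[3,0.1,0,0],[4.5,0.1,0,0],[5.5,0.1,0,0],[5.5,0.1,-1,0],[5.5,0.1,-2,0],[5,0.1,-2.5,0],[4.3,0.1,-2.5,0],[3.6,0.1,-2.5,0],[2.9,0.1,-2.5,0],[2.2,0.1,-2.5,0],[2.2,0.1,-2.5,0],[2.2,0.1,-2.5,0]]}}

```text
time: 34.02
tool_pos: [668.7, 42.0, 52.1]
tcp_rot: [1.042, 1.541, 2.657]
contact_force: [-9.9, -0.4, 9.2]
grip_width: 12.0
```

```bash
cat > foot.py <<'E'
from lean import *
def foot(f):
    cv2.imwrite(f"pics/{f}.png",capture("side")[:,:,::-1])
    ch=lambda g:cv2.GaussianBlur(g[:,:,0].astype(np.float32)-g[:,:,2],(3,3),0)
    A,B=[ch(cv2.imread(f"pics/{n}.png")) for n in("s8",f)]
    z=lambda a:cv2.resize(a,None,fx=8,fy=8,interpolation=cv2.INTER_CUBIC)
    _,v,_,p=cv2.minMaxLoc(cv2.matchTemplate(z(B[216:250,312:350]),z(A[235:254,306:326]),cv2.TM_CCOEFF_NORMED))
    d=np.array([6+p[0]/8,-19+p[1]/8]); dx=(d[0]-19.28)/.27; print("foot disp",d,"score",round(v,2),"travel~",8+dx,"rear lift mm~",(-11.32-.2*dx-d[1])/.295)
E
python3 - <<'E'
from foot import *
st();lean(326);foot("s12");st()
E
```

```text
t 34.0167 tcp [668.7  42.   52.1] xaxis [-0.026  0.014 -1.   ] jawyaw deg 92.5 q [-0.06  0.74  1.22  0.01  1.2  -1.68] F [-9.9 -0.4  9.2] w 12.0
lean slope -0.0315 [338.26 338.31 338.4  338.38 338.28 338.21 338.12 337.97 337.93 337.87
 337.71]
foot disp [ 20.5   -13.875] score 0.95 travel~ 12.518518518518514 rear lift mm~ 5.597614563716259
t 34.1167 tcp [668.7  42.   52.2] xaxis [-0.026  0.014 -1.   ] jawyaw deg 92.5 q [-0.06  0.74  1.22  0.01  1.2  -1.68] F [-9.7 -0.1  9.8] w 11.8
```

Emit:
{"name": "carry_out", "arguments": {"rows": [[-3,0,0,0],[-6,-0.2,0,0],[-9,-0.4,0,0],[-12,-0.5,-0.5,0],[-14,-0.6,-1,0],[-16,-0.6,-1.5,0],[-18,-0.6,-2,0],[-20,-0.7,-2,0],[-20,-0.7,-2,0],[-20,-0.7,-2,0]]}}

```text
time: 34.95
tool_pos: [651.0, 41.7, 52.2]
tcp_rot: [0.918, 1.546, 2.533]
contact_force: [5.4, 1.8, 6.3]
grip_width: 12.2
```

```bash
python3 - <<'E'
from foot import *
st();lean(320);foot("s13")
E
```

```text
t 34.95 tcp [651.   41.7  52.2] xaxis [-0.02   0.014 -1.   ] jawyaw deg 92.51 q [-0.06  0.71  1.29  0.01  1.16 -1.68] F [5.4 1.8 6.3] w 12.2
lean slope -0.0069 [333.07 333.03 333.   333.13 333.13 333.   332.91 332.93 332.97 332.98
 332.94]
foot disp [13.625 -9.25 ] score 0.9 travel~ -12.944444444444446 rear lift mm~ 7.182674199623352
```

Emit:
{"name": "carry_out", "arguments": {"rows": [[-1,0,-2,0],[-2,0,-4,0],[-4,0,-4,0],[-6,0,-4,0],[-8,0,-4,0],[-10,0,-4,0],[-11,0,-4,0],[-11,0,-4,0]]}}

```text
time: 35.72
tool_pos: [644.7, 42.1, 52.2]
tcp_rot: [0.48, 1.554, 2.095]
contact_force: [7.4, 3.8, 12.1]
grip_width: 12.1
```

```bash
python3 - <<'E'
from foot import *
st();lean(318);foot("s14")
E
```

```text
t 35.7167 tcp [644.7  42.1  52.2] xaxis [-0.008  0.014 -1.   ] jawyaw deg 92.53 q [-0.06  0.69  1.33  0.02  1.13 -1.68] F [ 7.4  3.8 12.1] w 12.1
lean slope -0.0018 [330.85 330.81 330.72 330.76 330.86 330.93 330.94 330.81 330.72 330.75
 330.79]
foot disp [11.5 -8. ] score 0.91 travel~ -20.814814814814817 rear lift mm~ 8.2812303829253
```

Lean is nearly gone, and the tool's own pitch is back to -0.008. I drop it flat, regrip, lift slightly and push in one smooth move, so that arm tilt does not add up over calls.

Emit:
{"name": "carry_out", "arguments": {"rows": [[0,0,0,0],[0,0,0,0],[0,0,0,0],[0,0,0,0],[0,0,0,0]], "hand": 35}}

```text
time: 36.23
tool_pos: [644.0, 42.0, 51.4]
tcp_rot: [0.578, 1.553, 2.192]
contact_force: [-0.1, 0.1, 0.0]
grip_width: 34.0
```

Emit:
{"name": "carry_out", "arguments": {"rows": [[0,0,0,0],[0,0,0,0],[0,0,0,0],[0,0,0,0],[0,0,0,0],[0,0,0,0],[0,0,0,0],[0,0,0,0]], "hand": 0}}

```text
time: 36.9
tool_pos: [643.9, 42.0, 51.3]
tcp_rot: [0.587, 1.553, 2.201]
contact_force: [0.5, -0.1, -0.6]
grip_width: 11.9
```

```bash
python3 - <<'E'
from foot import *
o=st();lean(318);foot("s15")
print([(w(x,61.4)-o["tool_pos"][:2]).round(1).tolist() for x in(13,23,26)])
E
```

```text
t 36.9 tcp [643.9  42.   51.3] xaxis [-0.011  0.014 -1.   ] jawyaw deg 92.52 q [-0.06  0.69  1.33  0.02  1.13 -1.68] F [ 0.5 -0.1 -0.6] w 11.9
lean slope -0.0083 [331.11 331.05 331.03 331.08 331.18 331.09 330.96 330.97 330.95 330.95
 330.96]
foot disp [11.625 -8.   ] score 0.91 travel~ -20.351851851851855 rear lift mm~ 7.967357187696172
[[14.2, -0.5], [24.2, -0.1], [27.2, 0.0]]
```

A free-standing divider measures slope -0.008 and "lift" 8, so these gauges are biased and the true lean when pressed was only about 0.02–0.04. Now the single smooth push.

Emit:
{"name": "carry_out", "arguments": {"rows": [[0,0,0.5,0],[2,0,1,0],[4,0,1,0],[6,0,1,0],[8,0,1,0],[10,0,1,0],[12,0,1,0],[13.5,0,0.8,0],[15,0,0.6,0],[16.5,0,0.6,0],[18,0,0.6,0],[19.5,0,0.6,0],[21,0,0.6,0],[22.5,0,0.6,0],[24,0,0.6,0],[25,0,0.6,0],[25,0,0.6,0],[25,0,0.6,0],[25,0,0.6,0],[25,0,0.6,0]]}}

```text
time: 38.67
tool_pos: [666.8, 42.4, 52.0]
tcp_rot: [0.751, 1.55, 2.366]
contact_force: [-9.3, 0.1, 1.7]
grip_width: 11.8
```

```bash
python3 - <<'E'
from foot import *
o=st();lean(326);foot("s16");st()
E
```

```text
t 38.6667 tcp [666.8  42.4  52. ] xaxis [-0.015  0.015 -1.   ] jawyaw deg 92.54 q [-0.06  0.73  1.24  0.01  1.18 -1.68] F [-9.3  0.1  1.7] w 11.8
lean slope -0.016 [337.84 337.73 337.81 337.89 337.83 337.67 337.67 337.73 337.68 337.57
 337.44]
foot disp [ 20.125 -13.875] score 0.94 travel~ 11.129629629629626 rear lift mm~ 6.539234149403644
t 38.7667 tcp [666.8  42.3  52. ] xaxis [-0.015  0.015 -1.   ] jawyaw deg 92.54 q [-0.06  0.73  1.24  0.01  1.18 -1.68] F [-10.5   1.2   2.2] w 12.1
```

Good: lean about 0.01–0.02 and -10 N in total, of which up to about 2.5 N may be floor drag. I add a little to centre the force in the 6–15 N range, hold, then check.

Emit:
{"name": "carry_out", "arguments": {"rows": [[1,0,0,0],[2,0,0,0],[3,0,0,0],[3,0,0,0],[3,0,0,0],[3,0,0,0],[3,0,0,0],[3,0,0,0],[3,0,0,0],[3,0,0,0],[3,0,0,0],[3,0,0,0]]}}

```text
time: 39.77
tool_pos: [667.6, 42.4, 52.1]
tcp_rot: [0.885, 1.546, 2.501]
contact_force: [-11.5, -0.6, 3.1]
grip_width: 11.9
```

```bash
python3 - <<'E'
from foot import *
o=st();lean(326);foot("s17")
t=capture("top");d=cv2.cvtColor(t,cv2.COLOR_RGB2HSV)
m=((d[:,:,1]<40)&(d[:,:,2]>150)).astype(np.uint8)[225:310,235:300];n,l,s,c=cv2.connectedComponentsWithStats(m)
print("white near door",(s[1:][s[1:,4]>40]+[235,225,0,0,0]).tolist());st()
r=lambda q:w(-120-7*np.cos(q)-184*np.sin(q),170+7*np.sin(q)-184*np.cos(q))
print([(q,proj("top",[[*r(q),140]])[0].round(0).tolist()) for q in(1.2,1.4,1.55)])
E
```

```text
t 39.7667 tcp [667.6  42.4  52.1] xaxis [-0.02   0.015 -1.   ] jawyaw deg 92.54 q [-0.06  0.74  1.23  0.01  1.19 -1.68] F [-11.5  -0.6   3.1] w 11.9
lean slope -0.0302 [338.25 338.16 338.12 338.15 338.06 337.89 337.87 337.91 337.83 337.72
 337.58]
foot disp [ 20.125 -13.875] score 0.94 travel~ 11.129629629629626 rear lift mm~ 6.539234149403644
white near door [[235, 271, 65, 36, 2010]]
t 39.9167 tcp [667.6  42.4  52.1] xaxis [-0.02   0.015 -1.   ] jawyaw deg 92.55 q [-0.06  0.74  1.23  0.01  1.19 -1.68] F [-11.5  -1.2   3.9] w 12.1
[(1.2, [291.0, 301.0]), (1.4, [275.0, 306.0]), (1.55, [263.0, 307.0])]
```

```bash
python3 - <<'E'
from h import *
print(close_job());st()
E
```

```text
the job is handed in; nothing more can be done
None
the job is handed in; nothing more can be done
```

I opened the door by its handle to about 1.5 rad. The blue divider is held against the yellow stop on the cabinet floor. The job was handed in at about 40 s; no verdict was reported.

**Last checks**
- **Push:** 11.5 N total along x. I estimate 8–10 N of that is on the stop and the rest is floor drag. The stop should be pushed back about 8–10 mm; I worked this out from the tool position and did not measure it directly.
- **Position:** the jaws are square to the cabinet to within about 0.2°. The divider should be centred on the stop to within a few mm.
- **Lean:** about 0.02–0.03 rad, under the 0.07 limit. My image measures of lean were biased, so I judged it against the divider standing free. The foot-height measure gave no usable value.
- **Door:** last seen open at about a right angle from above at 19.6 s. I saw no sign of contact with it afterwards, but the later attempt to check it from above was inconclusive.
- **Card box, flask and mug:** I kept the arm clear of them, but made no final check.

**What went wrong on the way**
- **First handle grip slipped:** the real fingertips are about 36 mm higher than the reported position. I found this by touching the desk and corrected for it.
- **First drag tipped the divider:** I released it and carried it instead of dragging.
- **First two presses leaned too much:** I regripped after each before the final push.

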